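# Fit the ribbon spindle into its clamp stand

## Robot

A 6-joint arm with a two-finger parallel gripper is mounted at the origin on a cart in front of the work surface, level with it; the furniture and walls round the work are solid. World frame = base frame: x ahead of the robot, y to its left, z up, the work surface at z = 0. Lengths are in m, angles in rad, forces in N, time in s.
With the tool pointing down it reaches from about 0.425 to 0.95 m from the base axis. Payload 3.5 kg.
Tool frame: the origin (TCP) lies at the very end of the fingers, on their centre line; the grasp point (between the pads) lies 19 mm behind it; z points along the fingers, y is the direction in which the jaws open and shut (so a half turn about z gives the same grasp; the last joint's range is limited). The gripper opens to 85 mm and grips with 20 to 120 N. Pads are 22 mm wide; open, the fingers measure 114 mm over their backs; the gripper's body (76 mm by 85 mm) begins 54 mm behind the grasp point. The pads swing forward as they close: fully open they stand 13 mm farther back than shut.
Start: joints at [-1.346, 0.286, 1.577, -0, 1.279, -0.15], TCP at [0.247, -0.628, 0.231] pointing down, gripper open.
Joint ranges: [-2.77, 2.77], [-0.9, 2.22], [0.21, 2.48], [-1.53, 4.67], [0.24, 2.81], [-2.84, 2.84]. Speed limits (rad/s): [2.79, 2.79, 3.14, 3.14, 3.14, 3.14].

## Interface

Orientations are given as a 3x3 rotation matrix whose columns are the frame's x, y, z axes.
In Python, from bench import env gives the robot as it stands.
- The arm moves only by the tool arm_command, never from a script. Its argument "increments" is a list of rows, each a list of 7 numbers: the shift along the world's x, y, z in mm, then the turn, a rotation vector about the world's x, y, z in degrees, then the closure, from -1 (fully open) to 1 (shut). In form: [[x, y, z, ax, ay, az, hand], ...]. A call has 1 to 20 rows; each row shifts and turns the commanded pose from where the row before left it; what a row does not reach is not made up. A row lasts 1/12 s, in which the tool goes at most 41.7 mm and 7.16 degrees, less where a joint would pass 70% of its speed; a pose out of reach is approached as far as the arm can. A call is refused whole if a number of a shift passes 41.7 or a number of a turn 7.16, either way. A call with a gripper value outside its range is refused whole. The fingers move at their own pace and stop on an object; the grip force is fixed at half the most. Time passes only in rows, so rows that do not move let the fingers close. It gives the time, the measured TCP pose, the force and the opening at its end, in the units of the state.
- env.get_obs(): the state, without advancing time (a new reading comes with each control period).
- env.read_camera(name): name is "scene" or "top" or "wrist"; returns a dict with "img" (384x512x3 uint8, red, green, blue), "camera_matrix" (3x3 intrinsics, pixels), "T" (4x4, takes a point from camera to world coordinates). Camera axes: x right, y down, z forward; pixel columns grow to the right and rows downward; lengths in m; the calibration is good to about 2 mm. A picture is of the moment at which its call begins. There is no depth.
- env.hand_in(): hands the job in, once; it reports no verdict.
The state is a dict: "clock": time; "qpos": joint angles; "joint_velocities": joint speeds; "joint_torque": joint torques, N m; "eef_pos": TCP position; "tool_rot": TCP orientation; "wrist_force": force on the tool from outside, world axes, zero at the start; "moment": the same for the moment, N m; "opening": finger opening in m.
Only numpy, scipy, OpenCV 4.12 (cv2) and the standard library are available. Lean on these libraries where they do the work, as an engineer would, in place of code of your own. Each camera call takes 0.05 s, during which the arm holds its last target.

## Task

Take the spindle rod from its wooden rest and feed its plain round end straight into the mouth of the open clamp stand until it sits home against the stop inside. The stop is out of sight and set at a different depth each time, so feel for it and press on it only gently. Then swing the lever fully over to its closed end so that the clamp holds the rod there, and leave the reels, the tin and the jar beside it where they are.

Things in the scene. Friction and masses are not known exactly. Their poses are not given: they have to be found in the camera images.
- rod_center (a point): Centre of the loose spindle rod: round steel, 14 mm diameter, 240 mm long overall, 0.1 kg. Its own y axis lies along the rod and points to the end with a dark wooden end cap (22 mm diameter, the last 12 mm); the other end, toward -y, is plain and rounded to a half ball. At the start it lies level in a wooden rest, its axis 45 mm above the counter.
- rod_tip (a point): Outermost point of the rod's plain rounded end, 120 mm from its centre along its -y axis.
- rest: Fixed wooden rest that holds the rod, y axis along the rod; origin under its middle, the rod's centre within 8 mm of above it. Board 60 x 170 x 14 mm with two notched posts centred 62 mm either side of the middle (14 mm along the rod, 36 mm across, tops 48 mm above the counter). Between the posts the rod is free to be grasped from above.
- clamp: Fixed clamp stand: aluminium head, 33 mm wide, 103 mm high, on a dark steel base plate 90 x 110 x 10 mm; origin at counter level, 5 mm ahead of the plate's middle. y points out of the mouth along the level bore, z up. The rod is fed along -y, its end cap outermost. The mouth is 50 mm from the origin along y; the lever is on top.
- clamp_mouth (a point): Centre of the stand's round mouth, in its front face, 75 mm above the counter; axes as the stand's. Bore 15.6 mm in diameter. A sprung stop is hidden inside, 46 to 72 mm behind the mouth, different each time. It yields 6 N per mm, damped, for at most 4 mm; over 14 N on it spoils it. Before it only light sliding friction is felt.
- lever_knob (a point): Point in the upright black knob at the lever's end, 133 mm above the counter. The knob is 16 mm in diameter, its underside 107 mm and its top 147 mm above the counter, and stands 55 mm from the lever's vertical pivot. It can be pushed sideways or straddled by open fingers from above.
- lever_pivot (a point): A point on the lever's vertical pivot axis, 133 mm above the counter, 29 mm behind the mouth along the bore. Its axes are those of the stand.
- lever (a joint): Lever angle in rad, 0 = fully open, 1.4 = fully closed (end of travel). From above, at 0 it points backward from the mouth, swung 0.70 rad to the stand's -x side, at 1.4 as far to its +x side; it closes anticlockwise. About 4 N at the knob moves it; it stays where left. Closing lowers a sprung pad that grips the rod and levels it.
- buffer (a joint): How far the face of the hidden sprung stop has been pressed in, in m (0 = not pressed, 0.004 = bottomed); a coarse reading.
- reel_a: Reel of ribbon lying flat, about 78 x 88 x 26 mm, bystander; origin under its middle.
- reel_b: Larger reel of ribbon lying flat, about 81 x 92 x 30 mm, bystander; origin under its middle.
- tin: Low round tin, 65 mm diameter, 36 mm high, bystander; origin under its middle.
- jam_jar: Jam jar with a lid, 54 mm diameter, 70 mm high, bystander; origin under its middle.

How it is judged:
By the outcome, as a careful person would: the job done as asked, in the order asked, and still so for the second after the job is handed in, with the robot touching nothing.
It also fails if it takes over 53 s, if anything falls off the work surface, if the arm or the gripper's body presses on something with over 40 N, if the wrist force passes 120 N, or if a joint passes its speed limit or range.

## Working session

There is one attempt and no reset: what is moved stays moved. The work goes in short steps, Python scripts to look and compute and a tool call to move; the robot and the scene stay as the last step left them, time stands still between calls to the robot, and variables do not carry over. Pictures are saved under pics/ and viewed, and the job is handed in when it is done.

Besides the shell and the picture viewer there is one more tool, called after "Request:" as name([rows], argument=value, ...), one row to a line, values as JSON. arm_command: Moves the arm, as the interface text tells. Its arguments: {"type":"object","properties":{"increments":{"type":"array"}},"required":["increments"]}

```bash
mkdir -p pics; ls
cat > h.py <<'E'
from bench import env
import numpy as np, cv2
def snap(n,f):
    c=env.read_camera(n); cv2.imwrite(f'pics/{f}.png',cv2.cvtColor(c['img'],cv2.COLOR_RGB2BGR))
    np.savez(f'pics/{f}.npz',K=c['camera_matrix'],T=c['T'],img=c['img']); return c
def load(f): return np.load(f'pics/{f}.npz')
def ray(c,u,v,z):
    K,T=c['K'],c['T']; d=T[:3,:3]@np.linalg.solve(K,[u,v,1]); o=T[:3,3]; return o+d*(z-o[2])/d[2]
def proj(c,p):
    K,T=c['K'],c['T']; q=T[:3,:3].T@(np.array(p)-T[:3,3]); q=K@q; return q[:2]/q[2]
E
python3 - <<'E'
from h import *
for n in ['scene','top','wrist']:
    c=snap(n,n+'0'); print(n,c['camera_matrix'].round(1).tolist(),c['T'].round(3).tolist())
    im=c['img']
    cv2.imwrite(f'pics/{n}0b.png',cv2.resize(cv2.cvtColor(im,cv2.COLOR_RGB2BGR),(800,600),interpolation=cv2.INTER_CUBIC))
print(env.get_obs())
E
```

```text
pics
scene [[449.7, 0.0, 255.9], [0.0, 449.7, 193.0], [0.0, 0.0, 1.0]] [[-0.89, -0.318, 0.327, 0.054], [-0.457, 0.619, -0.64, 0.614], [0.001, -0.718, -0.696, 0.974], [0.0, 0.0, 0.0, 1.0]]
top [[497.1, 0.0, 260.8], [0.0, 497.1, 191.1], [0.0, 0.0, 1.0]] [[-0.008, -0.984, 0.179, 0.241], [-1.0, 0.008, -0.002, -0.177], [0.001, -0.179, -0.984, 1.466], [0.0, 0.0, 0.0, 1.0]]
wrist [[338.1, 0.0, 257.8], [0.0, 338.1, 189.1], [0.0, 0.0, 1.0]] [[0.367, -0.897, -0.248, 0.31], [-0.93, -0.354, -0.097, -0.604], [-0.001, 0.267, -0.964, 0.373], [0.0, 0.0, 0.0, 1.0]]
{'clock': 0.15, 'qpos': array([-1.34595260e+00,  2.87013448e-01,  1.57784451e+00,  2.01801766e-05,
        1.27861668e+00, -1.50040000e-01]), 'joint_velocities': array([ 7.49388425e-04, -9.22534336e-06, -3.40870348e-03, -5.22412391e-04,
        1.51282526e-03,  1.02840773e-03]), 'joint_torque': array([-1.26561717e-03, -4.06608796e+01, -2.93139642e+01, -1.96752940e-04,
        4.00070727e-03,  5.91124035e-06]), 'eef_pos': array([ 0.24705158, -0.62761019,  0.2302287 ]), 'tool_rot': array([[ 9.30552399e-01,  3.66158533e-01, -4.00755212e-04],
       [ 3.66158629e-01, -9.30550631e-01,  1.83891140e-03],
       [ 3.00410085e-04, -1.85794339e-03, -9.99998229e-01]]), 'wrist_force': array([ 0.45191476,  0.43663795, -0.05158465]), 'moment': array([0.00679275, 0.03833579, 0.00141251]), 'opening': 0.08571159957756824}
```

View pics/scene0b.png

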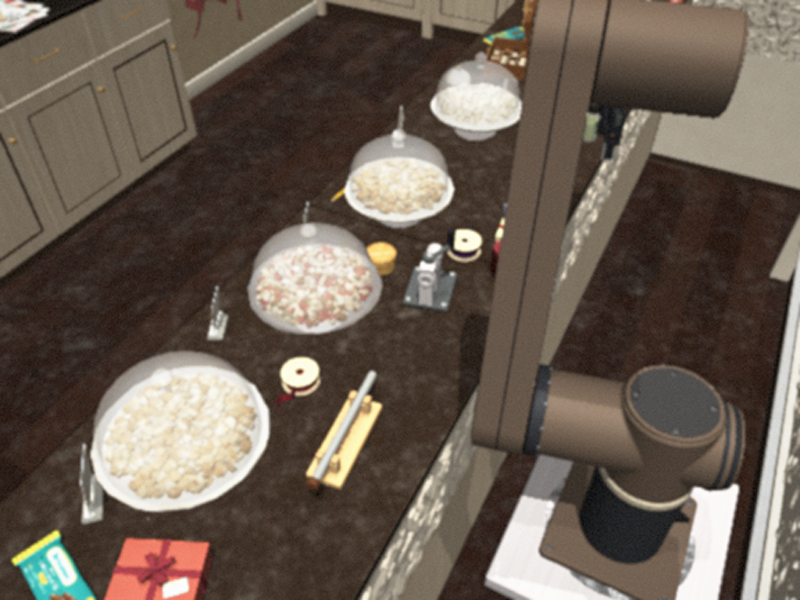

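View pics/top0b.png

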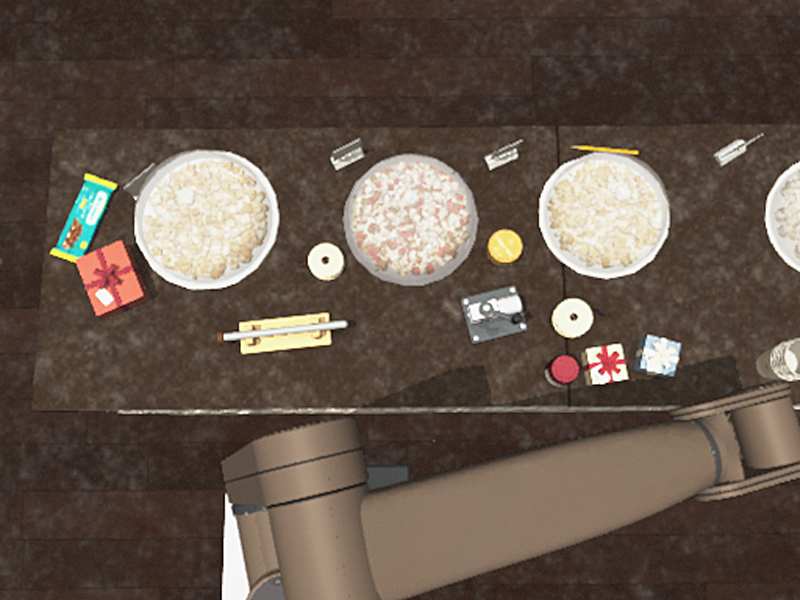

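View pics/wrist0b.png

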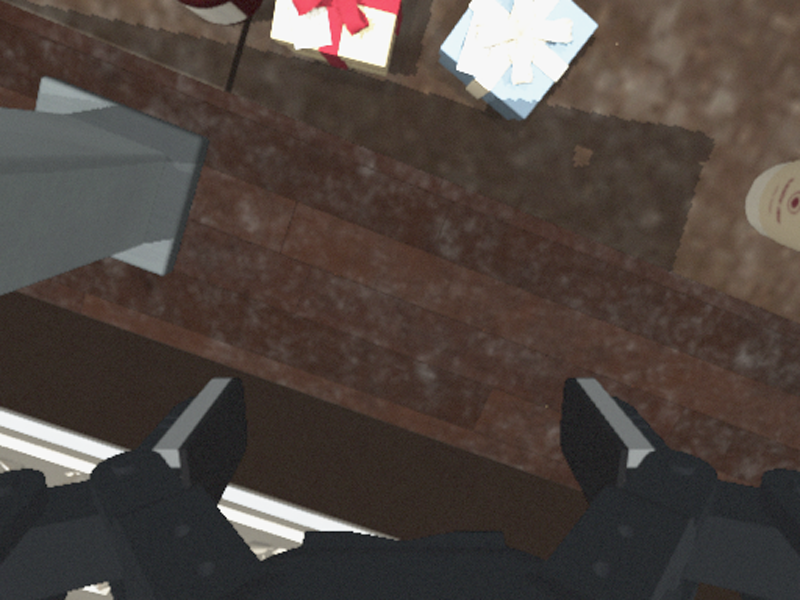

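Run:
```python
from h import *
c=load('top0'); im=cv2.cvtColor(c['img'],cv2.COLOR_RGB2BGR)
a=im[190:235,130:235]; b=im[175:255,285:385]
cv2.imwrite('pics/za.png',cv2.resize(a,None,fx=7,fy=7,interpolation=cv2.INTER_CUBIC))
cv2.imwrite('pics/zb.png',cv2.resize(b,None,fx=7,fy=7,interpolation=cv2.INTER_CUBIC))
c=load('scene0'); im=cv2.cvtColor(c['img'],cv2.COLOR_RGB2BGR)
cv2.imwrite('pics/zc.png',cv2.resize(im[140:205,250:320],None,fx=9,fy=9,interpolation=cv2.INTER_CUBIC))
cv2.imwrite('pics/zd.png',cv2.resize(im[230:320,180:260],None,fx=6,fy=6,interpolation=cv2.INTER_CUBIC))
```

```text
(no output)
```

View pics/za.png

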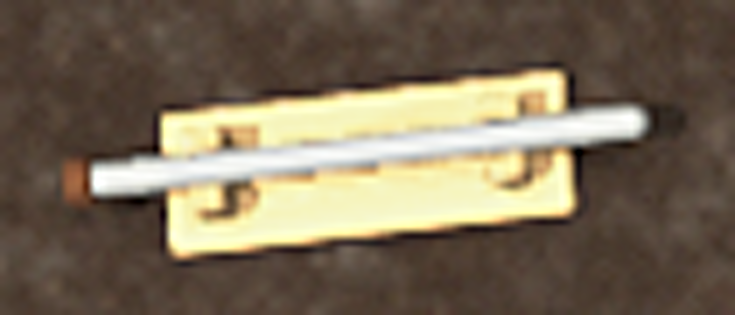

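View pics/zb.png

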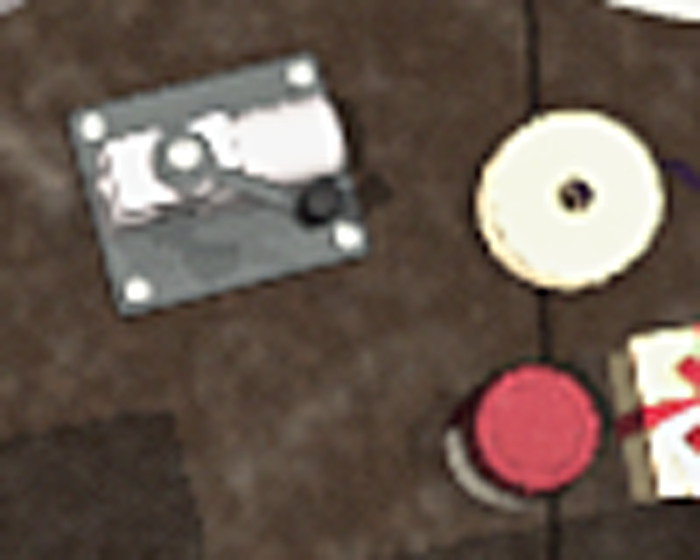

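View pics/zc.png

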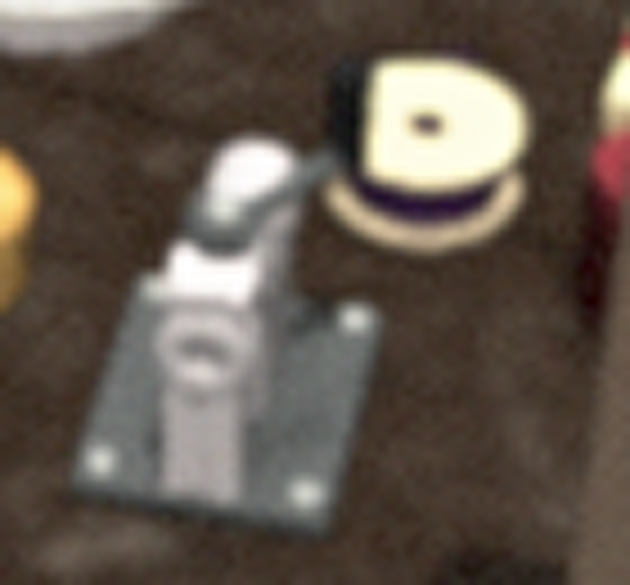

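View pics/zd.png

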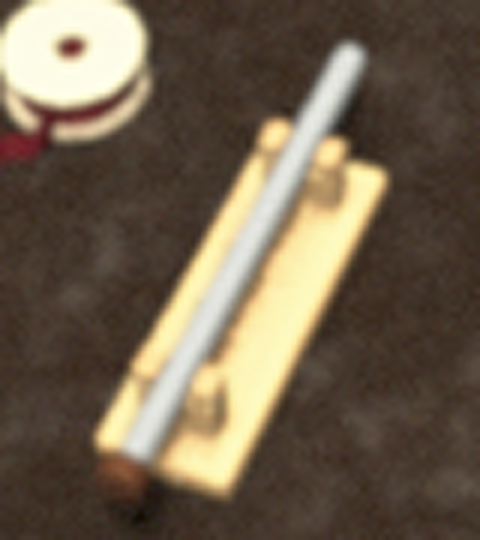

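Run:
```python
from h import *
c=load('top0')
A=lambda U,V:((U+.5)/7-.5+130,(V+.5)/7-.5+190)
B=lambda U,V:((U+.5)/7-.5+285,(V+.5)/7-.5+175)
cap=ray(c,*A(64,182),.045); tip=ray(c,*A(650,120),.045)
print('cap',cap,'tip',tip,np.linalg.norm(cap-tip)); d=tip-cap
print('dir',np.degrees(np.arctan2(d[1],d[0])),'cen',(cap+tip)/2)
P=[ray(c,*B(*p),.010) for p in [(72,117),(315,55),(368,247),(125,312)]]
P=np.array(P); print(P.round(4)); m=P.mean(0); print('mid',m)
for i in range(4): print(np.linalg.norm(P[i]-P[(i+1)%4]))
yd=(P[0]+P[3]-P[1]-P[2]); yd/=np.linalg.norm(yd); xd=(P[1]+P[0]-P[2]-P[3]); print('y',yd,np.degrees(np.arctan2(yd[1],yd[0])),'x',np.degrees(np.arctan2(xd[1],xd[0])))
o=m+.005*yd; print('mouth',o+.05*yd)
print('knob',ray(c,*B(322,198),.147)); piv=o+.021*yd; print('pivot pred',piv, 'seen',ray(c,*B(184,153),.12))
xx=np.array([yd[1],-yd[0],0]); 
kd=-np.cos(.7)*yd-np.sin(.7)*xx; print('knob pred',piv+.055*kd)
s=load('scene0')
for n,p in dict(mouth=np.r_[(o+.05*yd)[:2],.075],knob=np.r_[(piv+.055*kd)[:2],.147]).items(): print(n,(proj(s,p)-[250,140])*9+4, (proj(c,p)-[285,175])*7+3)
for p in (cap,tip): print((proj(s,p)-[180,230])*6+2.5)
# others
for n,(u,v),z in [('reelb',(572,317),.03),('jar',(565,370),.07),('tin',(505,246),.036),('reela',(326,261),.026)]: print(n,ray(c,u*.64,v*.64,z))
```

```text
cap [0.43053678 0.17228443 0.045     ] tip [ 0.45444264 -0.06858426  0.045     ] 0.24205210041380698
dir -84.33204181400117 cen [0.44248971 0.05185009 0.045     ]
[[ 0.5045 -0.2813  0.01  ]
 [ 0.5305 -0.3855  0.01  ]
 [ 0.4477 -0.4052  0.01  ]
 [ 0.4208 -0.3019  0.01  ]]
mid [ 0.47588075 -0.34348005  0.01      ]
0.10745960260425494
0.08517668624927331
0.10673072195788497
0.08611819742939256
y [-0.2470361   0.96900628  0.        ] 104.30219279574857 x 13.617490481923287
mouth [ 0.46229376 -0.2901847   0.01      ]
knob [ 0.44733273 -0.36671822  0.147     ]
pivot pred [ 0.46945781 -0.31828588  0.01      ] seen [ 0.46984867 -0.31703341  0.12      ]
knob pred [ 0.44551591 -0.36780139  0.01      ]
mouth [202.33776319 350.035989  ] [107.06563886 190.63007918]
knob [356.33049211  62.46565589] [324.97881095 202.6576919 ]
[111.83960179 484.4734206 ]
[355.14420563  42.48164757]
reelb [ 0.46476984 -0.48743688  0.03      ]
jar [ 0.36225917 -0.4617792   0.07      ]
tin [ 0.60094626 -0.36538454  0.036     ]
reela [ 0.57673285 -0.02547923  0.026     ]
```

Request:
arm_command([
  [9, 13, 0, 0, 0, 3.4, -1],
  [18.5, 26, 0, 0, 0, 6.9, -1],
  [18.5, 26, 0, 0, 0, 6.9, -1],
  [18.5, 26, 0, 0, 0, 6.9, -1],
  [18.5, 26, 0, 0, 0, 6.9, -1],
  [18.5, 26, 0, 0, 0, 6.9, -1],
  [18.5, 26, 0, 0, 0, 6.9, -1],
  [18.5, 26, 0, 0, 0, 6.9, -1],
  [18.5, 26, 0, 0, 0, 6.9, -1],
  [18.5, 26, 0, 0, 0, 6.9, -1],
  [18.5, 26, 0, 0, 0, 6.9, -1],
  [18.5, 26, 0, 0, 0, 6.9, -1],
  [9.5, 11, 0, 0, 0, 3.5, -1],
  [0, 0, 0, 0, 0, 0, -1],
  [0, 0, 0, 0, 0, 0, -1],
])

```text
clock: 1.4
eef_pos: [0.4693, -0.3175, 0.2311]
tool_rot: [[-0.247, 0.969, -0.001], [0.969, 0.247, -0.0], [0.0, -0.001, -1.0]]
wrist_force: [0.2, -0.1, -0.9]
opening: 0.0855
```

Run:
```python
from h import *
c=snap('wrist','w1')
cv2.imwrite(f'pics/w1b.png',cv2.resize(cv2.cvtColor(c['img'],cv2.COLOR_RGB2BGR),(800,600),interpolation=cv2.INTER_CUBIC))
o=env.get_obs(); print(o['clock'],o['eef_pos'],o['tool_rot'].round(4),o['wrist_force'],o['qpos'])
```

```text
1.45 [ 0.46892808 -0.31820134  0.23108954] [[-2.459e-01  9.693e-01 -6.000e-04]
 [ 9.693e-01  2.459e-01 -1.000e-04]
 [ 0.000e+00 -6.000e-04 -1.000e+00]] [-0.05287483  0.16195127  0.07887399] [-7.74974674e-01  4.92686671e-02  1.84661548e+00 -5.38960289e-04
  1.24605542e+00 -1.02325801e+00]
```

View pics/w1b.png

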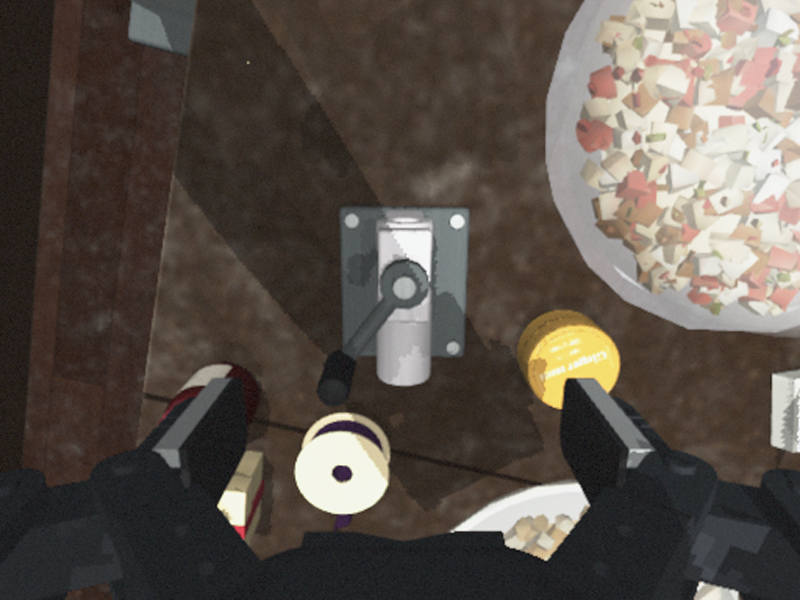

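Run:
```python
from h import *
c=load('w1'); im=cv2.cvtColor(c['img'],cv2.COLOR_RGB2BGR)
cv2.imwrite('pics/w1z.png',cv2.resize(im[125:260,200:310],None,fx=5,fy=4.4,interpolation=cv2.INTER_CUBIC) if 0 else cv2.resize(im[125:260,200:310],None,fx=4.4,fy=4.4,interpolation=cv2.INTER_CUBIC))
```

```text
(no output)
```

View pics/w1z.png

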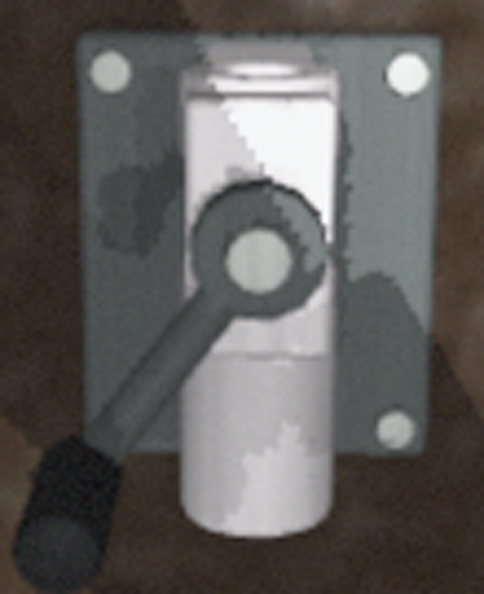

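```bash
cat >> h.py <<'E'
def toolframe(o):
    return o['eef_pos'],o['tool_rot']
E
python3 - <<'E'
from h import *
c=load('w1'); Z=lambda U,V:((U+.5)/4.4-.5+200,(V+.5)/4.4-.5+125)
eef=np.array([.46893,-.31820,.23109]); R=np.array([[-.2459,.9693,-.0006],[.9693,.2459,-.0001],[0,-.0006,-1]])
loc=lambda p:(R.T@(p-eef)*1000).round(1)
TL,TR,BL,BR=[ray(c,*Z(*p),.010) for p in [(78,35),(441,36),(85,450),(426,453)]]
for p in (TL,TR,BL,BR): print(p.round(4),loc(p))
print(np.linalg.norm(TL-TR),np.linalg.norm(TR-BR))
for n,p,z in [('hl',(184,100),.103),('hr',(336,100),.103),('hl2',(184,350),.103),('hr2',(331,350),.103),('screw',(259,260),.13),('knobtop',(58,553),.147)]:
    q=ray(c,*Z(*p),z); print(n,q.round(4),loc(q))
# camera pose in tool
T=c['T']; print('cam in tool',loc(T[:3,3])); print((R.T@T[:3,:3]).round(4))
E
```

```text
[ 0.4201 -0.3005  0.01  ] [ 29.1 -42.8 221.1]
[ 0.5056 -0.2789  0.01  ] [ 29.1  45.3 221.1]
[ 0.4453 -0.4055  0.01  ] [-78.8 -44.2 221.1]
[ 0.5322 -0.3841  0.01  ] [-79.4  45.2 221.1]
0.08811915257441366 0.10851681062215032
hl [ 0.4497 -0.2949  0.103 ] [ 27.3 -12.8 128.1]
hr [ 0.4767 -0.288   0.103 ] [ 27.3  15.  128.1]
hl2 [ 0.461  -0.3416  0.103 ] [-20.8 -13.3 128.1]
hr2 [ 0.4883 -0.3346  0.103 ] [-20.7  14.8 128.1]
screw [ 0.4687 -0.314   0.13  ] [  4.1   0.9 101.1]
knobtop [ 0.4477 -0.367   0.147 ] [-42.  -32.6  84.1]
cam in tool [ 6.79e+01  1.00e-01 -1.43e+02]
[[ 2.100e-03 -9.634e-01 -2.681e-01]
 [ 1.000e+00  1.900e-03  1.200e-03]
 [-6.000e-04 -2.682e-01  9.634e-01]]
```

Request:
arm_command([
  [-1.4, 16, 0, 0, 0, 0, -1],
  [-2.6, 36, 0, 0, 0, -0.85, -1],
  [-2.6, 36, 0, 0, 0, -0.85, -1],
  [-2.6, 36, 0, 0, 0, -0.85, -1],
  [-2.6, 36, 0, 0, 0, -0.85, -1],
  [-2.6, 36, -5, 0, 0, -0.85, -1],
  [-2.6, 36, -5, 0, 0, -0.85, -1],
  [-2.6, 36, -10, 0, 0, -0.85, -1],
  [-2.6, 36, -10, 0, 0, -0.85, -1],
  [-2.6, 36, -10, 0, 0, -0.85, -1],
  [-2.6, 36, 0, 0, 0, -0.85, -1],
  [-1.4, 16, 0, 0, 0, 0, -1],
  [0, 0, 0, 0, 0, 0, -1],
  [0, 0, 0, 0, 0, 0, -1],
])

```text
clock: 2.62
eef_pos: [0.4399, 0.0739, 0.1913]
tool_rot: [[-0.101, 0.995, -0.0], [0.995, 0.101, -0.001], [-0.001, -0.0, -1.0]]
wrist_force: [-0.2, -0.2, 0.1]
opening: 0.0858
```

Run:
```python
from h import *
c=snap('wrist','w2')
cv2.imwrite(f'pics/w2b.png',cv2.resize(cv2.cvtColor(c['img'],cv2.COLOR_RGB2BGR),(800,600),interpolation=cv2.INTER_CUBIC))
o=env.get_obs(); np.savez('pics/o2.npz',e=o['eef_pos'],R=o['tool_rot']); print(o['clock'],o['eef_pos'],o['tool_rot'].round(4),o['wrist_force'],o['qpos'])
```

```text
2.6667 [0.44022535 0.07323896 0.19140611] [[-9.99e-02  9.95e-01  2.00e-04]
 [ 9.95e-01  9.99e-02 -5.00e-04]
 [-6.00e-04  1.00e-04 -1.00e+00]] [-0.07755477 -1.31474673  0.97569191] [-6.29027464e-02 -2.00761998e-01  2.15578690e+00 -5.74483016e-04
  1.18634273e+00 -1.62801455e-01]
```

View pics/w2b.png

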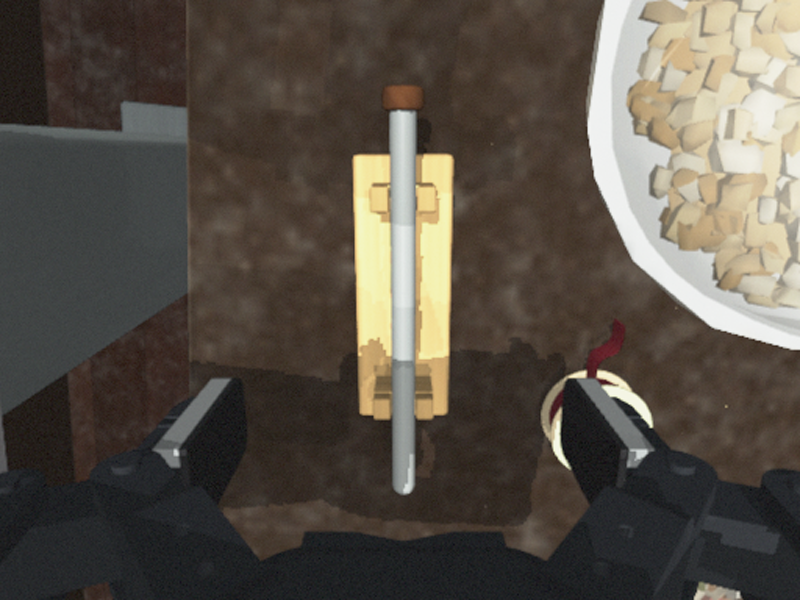

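Run:
```python
from h import *
c=load('w2');o=np.load('pics/o2.npz'); S=lambda U,V:(U*.64-.18,V*.64-.18)
for n,p,z in [('captop',(403,86),.045),('rod top c',(403,112),.045),('rod bot c',(404,470),.045),('tip',(403,494),.045),('postU L',(371,198),.048),('post U R',(437,198),.048),('postL L',(373,404),.048),('postL R',(433,404),.048)]:
    q=ray(c,*S(*p),z); print(n,q.round(4),(o['R'].T@(q-o['e'])*1000).round(1))
g=cv2.cvtColor(c['img'],cv2.COLOR_RGB2GRAY).astype(float)
for v in (80,150,180,200,225,290): print(v,g[v,240:276].astype(int).tolist())
```

```text
captop [0.4299 0.1715 0.045 ] [ 98.9  -0.5 146.4]
rod top c [0.4312 0.159  0.045 ] [ 86.3  -0.5 146.4]
rod bot c [ 0.4534 -0.052   0.045 ] [-125.8    0.6  146.5]
tip [ 0.4545 -0.0694  0.045 ] [-143.2   -0.   146.5]
postU L [0.4186 0.1137 0.048 ] [ 42.5 -17.5 143.4]
post U R [0.4537 0.1173 0.048 ] [ 42.6  17.8 143.4]
postL L [ 0.4302 -0.0071  0.048 ] [-78.8 -18.1 143.4]
postL R [ 0.4658 -0.0034  0.048 ] [-78.7  17.7 143.5]
80 [51, 53, 52, 47, 53, 53, 49, 48, 50, 111, 151, 172, 182, 191, 200, 208, 214, 220, 218, 210, 203, 197, 189, 175, 158, 135, 80, 38, 32, 39, 35, 37, 34, 32, 37, 38]
150 [234, 233, 234, 237, 238, 236, 234, 234, 234, 208, 166, 178, 194, 210, 219, 223, 229, 233, 231, 227, 223, 218, 212, 196, 173, 146, 175, 190, 188, 230, 237, 237, 236, 235, 234, 235]
180 [236, 235, 234, 233, 235, 235, 234, 233, 234, 218, 173, 173, 195, 208, 218, 222, 228, 231, 231, 227, 222, 217, 212, 192, 172, 139, 160, 173, 172, 198, 227, 235, 235, 235, 235, 235]
200 [230, 230, 229, 229, 228, 227, 227, 229, 232, 233, 192, 162, 182, 196, 207, 214, 216, 222, 220, 215, 211, 204, 196, 176, 154, 123, 148, 157, 158, 156, 213, 225, 223, 223, 221, 219]
225 [164, 167, 165, 166, 164, 164, 159, 214, 225, 229, 197, 162, 178, 198, 205, 210, 217, 221, 219, 215, 211, 206, 196, 179, 153, 137, 168, 179, 194, 224, 231, 228, 226, 225, 225, 226]
290 [41, 41, 42, 45, 43, 43, 44, 43, 43, 43, 50, 96, 120, 133, 140, 149, 154, 156, 155, 153, 154, 153, 164, 156, 134, 84, 44, 44, 44, 41, 46, 57, 64, 61, 61, 62]
```

Request:
arm_command([
  [0, 0, -10, 0, 0, 0, -1],
  [0, 0, -20, 0, 0, 0, -1],
  [0, 0, -25, 0, 0, 0, -1],
  [0, 0, -25, 0, 0, 0, -1],
  [0, 0, -25, 0, 0, 0, -1],
  [0, 0, -25, 0, 0, 0, -1],
  [0, 0, -20, 0, 0, 0, -1],
  [0, 0, -10, 0, 0, 0, -1],
  [0, 0, -5.4, 0, 0, 0, -1],
  [0, 0, 0, 0, 0, 0, -1],
  [0, 0, 0, 0, 0, 0, -0.3],
])

```text
clock: 3.58
eef_pos: [0.4411, 0.0734, 0.0265]
tool_rot: [[-0.1, 0.995, 0.001], [0.995, 0.1, -0.0], [-0.0, 0.001, -1.0]]
wrist_force: [1.6, 0.6, 0.0]
opening: 0.0756
```

Run:
```python
from h import *
o=env.get_obs(); print(o['clock'],o['eef_pos'],o['tool_rot'].round(4),o['wrist_force'],o['opening'])
```

```text
3.5833 [0.44110055 0.07338883 0.02654433] [[-9.97e-02  9.95e-01  1.10e-03]
 [ 9.95e-01  9.97e-02 -1.00e-04]
 [-2.00e-04  1.10e-03 -1.00e+00]] [1.62801139 0.61489534 0.0412024 ] 0.07558631434938165
```

Request:
arm_command([
  [0, 0, 0, 0, 0, 0, 0.2],
  [0, 0, 0, 0, 0, 0, 0.5],
  [0, 0, 0, 0, 0, 0, 0.8],
  [0, 0, 0, 0, 0, 0, 1],
  [0, 0, 0, 0, 0, 0, 1],
  [0, 0, 0, 0, 0, 0, 1],
  [0, 0, 0, 0, 0, 0, 1],
  [0, 0, 0, 0, 0, 0, 1],
])

```text
clock: 4.25
eef_pos: [0.4405, 0.0739, 0.0265]
tool_rot: [[-0.101, 0.995, 0.0], [0.995, 0.101, -0.0], [-0.0, 0.0, -1.0]]
wrist_force: [-2.4, 0.3, 5.8]
opening: 0.0123
```

Run:
```python
from h import *
c=snap('wrist','w3')
cv2.imwrite(f'pics/w3b.png',cv2.resize(cv2.cvtColor(c['img'],cv2.COLOR_RGB2BGR),(800,600),interpolation=cv2.INTER_CUBIC))
o=env.get_obs(); np.savez('pics/o3.npz',e=o['eef_pos'],R=o['tool_rot']); print(o['clock'],o['eef_pos'],o['tool_rot'].round(4),o['wrist_force'],o['moment'],o['opening'])
```

```text
4.3 [0.44052814 0.07393357 0.02650006] [[-0.1009  0.9949 -0.    ]
 [ 0.9949  0.1009 -0.    ]
 [-0.     -0.     -1.    ]] [-1.9635922   0.77799165  5.70371691] [0.01210059 0.35441768 0.04137206] 0.01156707731817193
```

View pics/w3b.png

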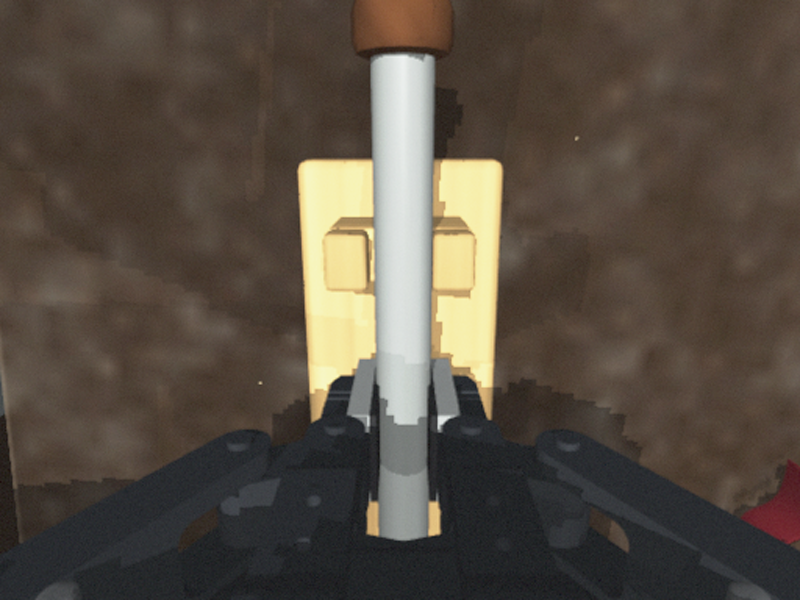

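Run:
```python
from h import *
c=load('w3');o=np.load('pics/o3.npz')
g=cv2.cvtColor(c['img'],cv2.COLOR_RGB2GRAY).astype(float); g=cv2.GaussianBlur(g,(1,7),0)
for v in (45,60,80,95,150,180,215):
    r=g[v,225:290]; d=np.diff(r)
    print(v,r.astype(int).tolist())
```

```text
45 [63, 60, 60, 60, 60, 57, 57, 56, 57, 56, 56, 55, 117, 149, 164, 175, 183, 191, 198, 204, 207, 211, 214, 216, 218, 221, 223, 227, 228, 231, 233, 235, 237, 237, 235, 230, 225, 222, 221, 219, 218, 217, 214, 212, 208, 202, 195, 187, 178, 168, 156, 142, 123, 83, 57, 57, 56, 55, 55, 57, 55, 54, 56, 57, 55]
60 [54, 56, 54, 53, 53, 55, 54, 54, 52, 54, 53, 53, 95, 137, 161, 173, 182, 191, 197, 202, 207, 211, 213, 215, 218, 220, 223, 225, 228, 229, 231, 233, 235, 235, 234, 230, 225, 222, 221, 219, 218, 216, 213, 212, 208, 201, 194, 186, 178, 166, 155, 141, 107, 63, 36, 42, 41, 39, 38, 40, 38, 41, 40, 41, 39]
80 [57, 58, 56, 56, 54, 53, 51, 55, 54, 54, 56, 56, 73, 126, 156, 170, 181, 189, 195, 201, 205, 210, 212, 215, 217, 220, 222, 224, 226, 228, 230, 231, 233, 233, 230, 228, 225, 223, 221, 218, 218, 216, 214, 212, 207, 200, 193, 184, 175, 165, 152, 136, 94, 54, 40, 40, 38, 40, 36, 39, 39, 39, 39, 41, 39]
95 [69, 69, 68, 64, 63, 63, 63, 62, 61, 60, 60, 59, 60, 118, 150, 167, 178, 188, 194, 199, 206, 210, 213, 215, 218, 220, 222, 223, 226, 227, 229, 230, 232, 232, 229, 226, 224, 222, 220, 21
[... 404 characters left out ...]
 189, 186, 178, 172, 173, 173, 182, 179]
180 [225, 224, 223, 222, 223, 223, 221, 216, 209, 163, 119, 135, 171, 179, 157, 149, 162, 176, 184, 194, 201, 206, 210, 213, 216, 218, 220, 221, 222, 223, 223, 224, 223, 223, 222, 222, 221, 220, 220, 219, 216, 215, 213, 208, 203, 194, 185, 173, 165, 149, 129, 119, 185, 211, 217, 222, 223, 222, 221, 221, 222, 222, 222, 222, 224]
215 [224, 226, 229, 230, 231, 231, 231, 231, 231, 231, 231, 230, 231, 231, 220, 171, 152, 171, 182, 192, 198, 204, 209, 211, 214, 218, 220, 220, 222, 222, 223, 223, 222, 222, 221, 220, 220, 219, 218, 218, 217, 215, 212, 208, 199, 191, 181, 169, 158, 143, 126, 154, 169, 170, 171, 172, 171, 211, 232, 234, 234, 233, 232, 232, 232]
```

Request:
arm_command([
  [0, 0, 5, 0, 0, 0, 1],
  [0, 0, 10, 0, 0, 0, 1],
  [0, 0, 20, 0, 0, 0, 1],
  [0, 0, 20, 0, 0, 0, 1],
  [0, 0, 5, 0, 0, 0, 1],
  [0, 0, 0, 0, 0, 0, 1],
  [0, 0, 0, 0, 0, 0, 1],
])

```text
clock: 4.88
eef_pos: [0.4402, 0.0739, 0.0858]
tool_rot: [[-0.101, 0.995, 0.0], [0.995, 0.101, -0.0], [-0.0, 0.0, -1.0]]
wrist_force: [-0.7, -0.1, -2.1]
opening: 0.0122
```

Run:
```python
from h import *
c=snap('wrist','w4')
cv2.imwrite(f'pics/w4b.png',cv2.resize(cv2.cvtColor(c['img'],cv2.COLOR_RGB2BGR),(800,600),interpolation=cv2.INTER_CUBIC))
s=snap('scene','s4'); cv2.imwrite('pics/s4z.png',cv2.resize(cv2.cvtColor(s['img'][200:330,150:280],cv2.COLOR_RGB2BGR),None,fx=4.5,fy=4.5,interpolation=cv2.INTER_CUBIC))
o=env.get_obs(); np.savez('pics/o4.npz',e=o['eef_pos'],R=o['tool_rot']); print(o['clock'],o['eef_pos'],o['tool_rot'].round(4),o['wrist_force'],o['moment'],o['opening'])
```

```text
4.9833 [0.43926662 0.07394062 0.08467453] [[-1.005e-01  9.949e-01 -2.400e-03]
 [ 9.949e-01  1.005e-01  2.000e-04]
 [ 4.000e-04 -2.400e-03 -1.000e+00]] [-0.2905504   0.04025    -0.84904317] [-0.01129008  0.0278788   0.01141914] 0.01241864744366437
```

View pics/w4b.png

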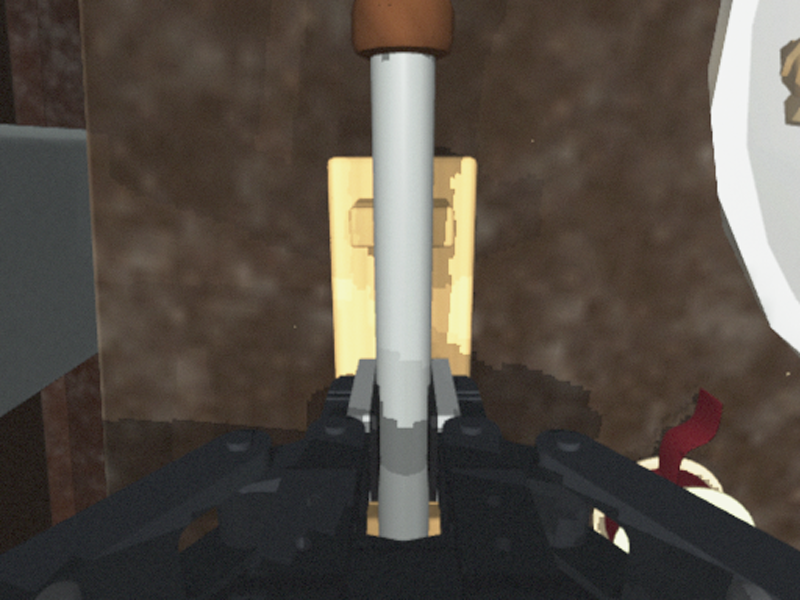

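View pics/s4z.png

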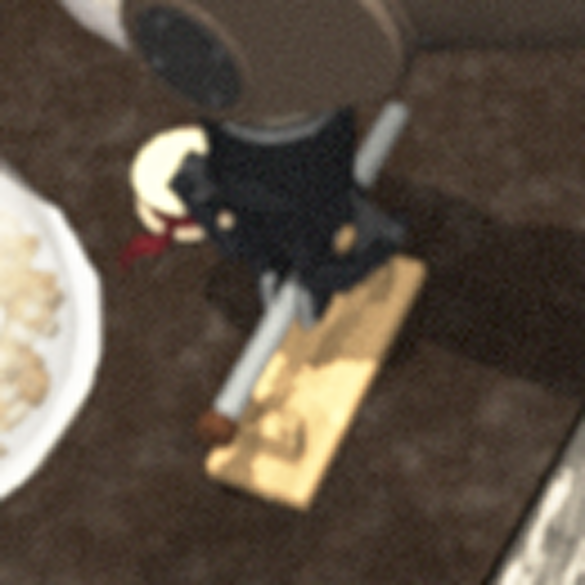

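Run:
```python
from h import *
c=load('w3');o=np.load('pics/o3.npz')
for u,v in [(257.15,45),(257.0,80),(257.4,150),(257.55,215)]:
    q=ray(c,u,v,.045); print((o['R'].T@(q-o['e'])*1000).round(2))
q=ray(c,257.5,36,.045);print('cap inner edge',(o['R'].T@(q-o['e'])*1000).round(2))
```

```text
[ 83.71  -0.39 -18.5 ]
[ 72.31  -0.44 -18.5 ]
[ 47.61  -0.29 -18.5 ]
[ 22.07  -0.22 -18.5 ]
cap inner edge [ 86.55  -0.27 -18.5 ]
```

Request:
arm_command([
  [-1, -10, 0, 0, 0, 0.8, 1],
  [-1.4, -20, 0, 0, 0, 0.8, 1],
  [-1.4, -24, 0, 0, 0, 0.8, 1],
  [-1.4, -24, -5, 0, 0, 0.8, 1],
  [-1.4, -24, -6, 0, 0, 0.8, 1],
  [-1.4, -24, -6, 0, 0, 0.8, 1],
  [-1.4, -24, -6, 0, 0, 0.8, 1],
  [-1.4, -24, -6, 0, 0, 0.8, 1],
  [-1.4, -20, 0, 0, 0, 0.8, 1],
  [-1.4, -14, 0, 0, 0, 0.7, 1],
  [0, -6, 0, 0, 0, 0, 1],
  [0, 0, 0, 0, 0, 0, 1],
  [0, 0, 0, 0, 0, 0, 1],
  [0, 0, 0, 0, 0, 0, 1],
])

```text
clock: 6.15
eef_pos: [0.4264, -0.1392, 0.0564]
tool_rot: [[-0.237, 0.972, -0.001], [0.972, 0.237, 0.001], [0.001, -0.001, -1.0]]
wrist_force: [-0.5, -0.0, -1.9]
opening: 0.012
```

```bash
cat > st.py <<'E'
from h import *
import sys
o=env.get_obs(); e=o['eef_pos'];R=o['tool_rot']
d=np.array([-.2393,.9710]);n=np.array([.971,.2393]);m=np.array([.4628,-.2891])
r=e[:2]-m
print('t',round(o['clock'],2),'e',e.round(4),'az',np.degrees(np.arctan2(R[1,0],R[0,0])).round(2),'tilt',R[2].round(4),'along',(r@d*1000).round(2),'lat(want .2)',(r@n*1000).round(2),'F',o['wrist_force'].round(2),'Fax',(o['wrist_force'][:2]@d).round(2),'M',o['moment'].round(2),'op',o['opening'].round(4))
E
python3 - <<'E'
import runpy; runpy.run_path('st.py')
from h import *
for n,(a,b,cc,d) in dict(scene=(120,240,180,320),top=(170,260,200,360)).items():
    s=snap(n,n+'5'); im=cv2.cvtColor(s['img'][a:b,cc:d],cv2.COLOR_RGB2BGR); cv2.imwrite(f'pics/{n}5z.png',cv2.resize(im,None,fx=5,fy=5,interpolation=cv2.INTER_CUBIC))
E
python3 st.py
```

```text
Traceback (most recent call last):
  File "st.py", line 6, in <module>
    print('t',round(o['clock'],2),'e',e.round(4),'az',np.degrees(np.arctan2(R[1,0],R[0,0])).round(2),'tilt',R[2].round(4),'along',(r@d*1000).round(2),'lat(want .2)',(r@n*1000).round(2),'F',o['wrist_force'].round(2),'Fax',(o['wrist_force'][:2]@d).round(2),'M',o['moment'].round(2),'op',o['opening'].round(4))
                                                                                                                                                                                                                                                                                             ^^^^^^^^^^^^^^^^^^
AttributeError: 'float' object has no attribute 'round'
Traceback (most recent call last):
  File "st.py", line 6, in <module>
    print('t',round(o['clock'],2),'e',e.round(4),'az',np.degrees(np.arctan2(R[1,0],R[0,0])).round(2),'tilt',R[2].round(4),'along',(r@d*1000).round(2),'lat(want .2)',(r@n*1000).round(2),'F',o['wrist_force'].round(2),'Fax',(o['wrist_force'][:2]@d).round(2),'M',o['moment'].round(2),'op',o['opening'].round(4))
                                                                                                                                                                                                                                                                                             ^^^^^^^^^^^^^^^^^^
AttributeError: 'float' object has no attribute 'round'
```

```bash
sed -i "s/o\['opening'\].round(4)/round(o['opening'],4)/" st.py
python3 - <<'E'
import runpy; runpy.run_path('st.py')
from h import *
for n,(a,b,cc,d) in dict(scene=(120,240,180,320),top=(170,260,200,360)).items():
    s=snap(n,n+'5'); im=cv2.cvtColor(s['img'][a:b,cc:d],cv2.COLOR_RGB2BGR); cv2.imwrite(f'pics/{n}5z.png',cv2.resize(im,None,fx=5,fy=5,interpolation=cv2.INTER_CUBIC))
E
python3 st.py
```

```text
t 6.15 e [ 0.4264 -0.1392  0.0564] az 103.7 tilt [ 1.1e-03 -8.0e-04 -1.0e+00] along 154.31 lat(want .2) 0.49 F [-0.47 -0.04 -1.89] Fax 0.08 M [0.06 0.02 0.01] op 0.012
t 6.25 e [ 0.4266 -0.1392  0.0567] az 103.74 tilt [ 5.e-04 -4.e-04 -1.e+00] along 154.24 lat(want .2) 0.72 F [-0.47 -0.94 -1.97] Fax -0.8 M [ 0.01 -0.07  0.02] op 0.0119
```

View pics/scene5z.png

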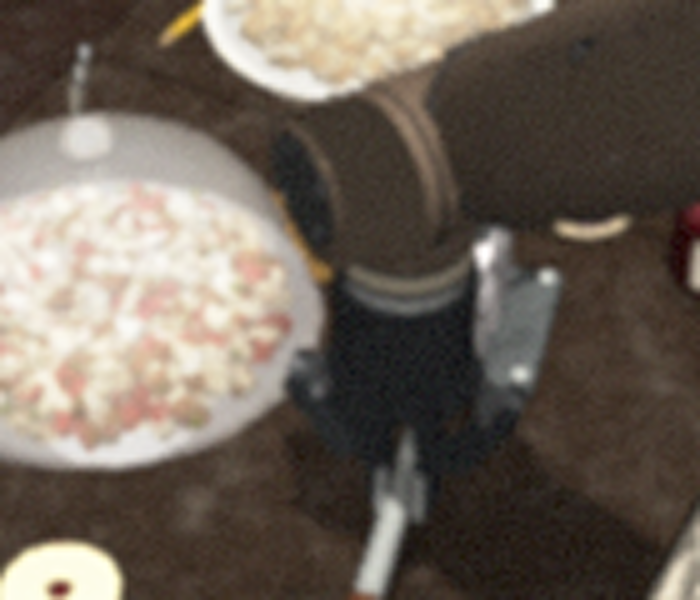

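View pics/top5z.png

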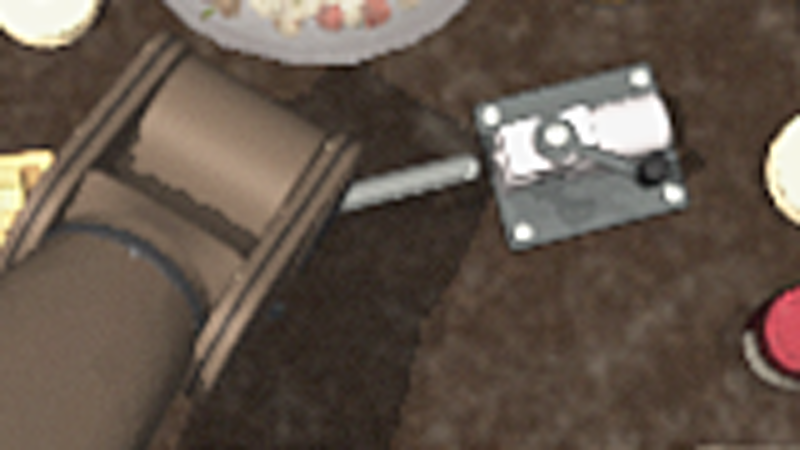

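Run:
```python
from h import *
c=load('top5'); S=lambda U,V:((U+.5)/5-.5+200,(V+.5)/5-.5+170)
d=np.array([-.2393,.9710]);n=np.array([.971,.2393]);m=np.array([.4628,-.2891])
for nm,p,z in [('tip',(481,166),.075),('rod',(420,182),.075),('rod',(360,198),.075),('pTL',(476,104),.01),('pBL',(512,248),.01),('pTR',(648,66),.01),('pBR',(687,207),.01)]:
    q=ray(c,*S(*p),z)[:2]-m; print(nm,'along',(q@d*1000).round(1),'lat',(q@n*1000).round(1))
g=cv2.cvtColor(c['img'],cv2.COLOR_RGB2GRAY)
for u in (275,280,285,290): print(u,g[195:217,u].tolist())
```

```text
tip along 11.0 lat -0.7
rod along 46.8 lat -1.0
rod along 82.0 lat -1.5
pTL along -2.9 lat 45.0
pBL along -1.1 lat -43.7
pTR along -108.5 lat 41.9
pBR along -107.8 lat -45.7
275 [44, 52, 52, 49, 46, 49, 49, 52, 49, 45, 101, 159, 174, 181, 148, 106, 27, 43, 46, 45, 48, 49]
280 [46, 45, 42, 46, 51, 53, 48, 52, 51, 110, 167, 176, 173, 135, 83, 28, 42, 40, 45, 45, 46, 43]
285 [77, 64, 60, 60, 55, 44, 34, 68, 127, 171, 181, 157, 125, 41, 35, 38, 41, 42, 49, 53, 52, 52]
290 [63, 65, 67, 77, 73, 66, 99, 146, 177, 186, 149, 115, 38, 39, 49, 47, 44, 46, 49, 52, 49, 52]
```

Request:
arm_command([
  [0.4, -1.9, 0, 0, 0, 0, 1],
  [0.4, -1.9, 0, 0, 0, 0, 1],
  [0.4, -1.9, 0, 0, 0, 0, 1],
  [0.4, -1.9, 0, 0, 0, 0, 1],
  [0.4, -1.9, 0, 0, 0, 0, 1],
  [0.4, -1.9, 0, 0, 0, 0, 1],
  [0.4, -1.6, 0, 0, 0, 0, 1],
  [0.2, -1, 0, 0, 0, 0, 1],
])

```text
clock: 6.92
eef_pos: [0.4298, -0.1544, 0.0569]
tool_rot: [[-0.236, 0.972, 0.0], [0.972, 0.236, -0.0], [-0.0, 0.0, -1.0]]
wrist_force: [-0.5, -0.3, -1.6]
opening: 0.0121
```

```bash
python3 st.py
```

```text
t 6.92 e [ 0.4298 -0.1544  0.0569] az 103.66 tilt [-1.e-04  0.e+00 -1.e+00] along 138.65 lat(want .2) 0.18 F [-0.51 -0.29 -1.64] Fax -0.16 M [-0.01 -0.03  0.05] op 0.0121
```

Request:
arm_command([
  [0.25, -1, -0.2, 0, 0, 0, 1],
  [0.25, -1, -0.1, 0, 0, 0, 1],
  [0.25, -1, 0, 0, 0, 0, 1],
  [0.25, -1, 0, 0, 0, 0, 1],
  [0.25, -1, 0, 0, 0, 0, 1],
  [0.25, -1, 0, 0, 0, 0, 1],
])

```text
clock: 7.42
eef_pos: [0.4313, -0.1602, 0.0566]
tool_rot: [[-0.236, 0.972, 0.0], [0.972, 0.236, -0.0], [-0.0, 0.0, -1.0]]
wrist_force: [-0.6, 0.2, -1.4]
opening: 0.0122
```

```bash
python3 st.py
```

```text
t 7.42 e [ 0.4313 -0.1602  0.0566] az 103.68 tilt [-0.  0. -1.] along 132.71 lat(want .2) 0.23 F [-0.62  0.25 -1.39] Fax 0.39 M [-0.02 -0.04 -0.  ] op 0.0122
```

Request:
arm_command([
  [0.37, -1.5, 0, 0, 0, 0, 1],
  [0.37, -1.5, 0, 0, 0, 0, 1],
  [0.37, -1.5, 0, 0, 0, 0, 1],
  [0.37, -1.5, 0, 0, 0, 0, 1],
  [0.37, -1.5, 0, 0, 0, 0, 1],
  [0.37, -1.5, 0, 0, 0, 0, 1],
  [0.37, -1.5, 0, 0, 0, 0, 1],
  [0.37, -1.5, 0, 0, 0, 0, 1],
])

```text
clock: 8.08
eef_pos: [0.4342, -0.1723, 0.0566]
tool_rot: [[-0.236, 0.972, -0.0], [0.972, 0.236, 0.0], [0.0, -0.0, -1.0]]
wrist_force: [-0.4, 0.2, -1.5]
opening: 0.0118
```

```bash
python3 st.py
```

```text
t 8.08 e [ 0.4342 -0.1723  0.0566] az 103.67 tilt [ 0. -0. -1.] along 120.29 lat(want .2) 0.2 F [-0.35  0.18 -1.46] Fax 0.26 M [ 0.06  0.   -0.  ] op 0.0118
```

Request:
arm_command([
  [0.37, -1.5, 0, 0, 0, 0, 1],
  [0.37, -1.5, 0, 0, 0, 0, 1],
  [0.37, -1.5, 0, 0, 0, 0, 1],
  [0.37, -1.5, 0, 0, 0, 0, 1],
  [0.37, -1.5, 0, 0, 0, 0, 1],
  [0.37, -1.5, 0, 0, 0, 0, 1],
  [0.37, -1.5, 0, 0, 0, 0, 1],
  [0.37, -1.5, 0, 0, 0, 0, 1],
  [0.37, -1.5, 0, 0, 0, 0, 1],
  [0.37, -1.5, 0, 0, 0, 0, 1],
  [0.37, -1.5, 0, 0, 0, 0, 1],
  [0.3, -1.2, 0, 0, 0, 0, 1],
])

```text
clock: 9.08
eef_pos: [0.4386, -0.19, 0.0566]
tool_rot: [[-0.236, 0.972, 0.0], [0.972, 0.236, -0.0], [-0.0, 0.0, -1.0]]
wrist_force: [-0.1, -0.3, -0.7]
opening: 0.0119
```

```bash
python3 st.py
```

```text
t 9.08 e [ 0.4386 -0.19    0.0566] az 103.67 tilt [-0.  0. -1.] along 101.99 lat(want .2) 0.22 F [-0.08 -0.29 -0.67] Fax -0.26 M [-0.   -0.   -0.02] op 0.0119
```

Request:
arm_command([
  [0.24, -0.97, 0, 0, 0, 0, 1],
  [0.24, -0.97, 0, 0, 0, 0, 1],
  [0.24, -0.97, 0, 0, 0, 0, 1],
  [0.12, -0.5, 0, 0, 0, 0, 1],
])

```text
clock: 9.42
eef_pos: [0.4394, -0.1934, 0.0566]
tool_rot: [[-0.236, 0.972, -0.0], [0.972, 0.236, -0.0], [-0.0, -0.0, -1.0]]
wrist_force: [-0.4, 0.2, -0.6]
opening: 0.012
```

Request:
arm_command([
  [0.1, -0.4, 0, 0, 0, 0, 1],
  [0.1, -0.4, 0, 0, 0, 0, 1],
  [0.1, -0.4, 0, 0, 0, 0, 1],
])

```text
clock: 9.67
eef_pos: [0.4397, -0.1944, 0.0566]
tool_rot: [[-0.236, 0.972, -0.0], [0.972, 0.236, 0.0], [0.0, 0.0, -1.0]]
wrist_force: [-0.0, -0.3, -1.6]
opening: 0.0122
```

Request:
arm_command([
  [0.1, -0.4, 0, 0, 0, 0, 1],
  [0.1, -0.4, 0, 0, 0, 0, 1],
  [0.1, -0.4, 0, 0, 0, 0, 1],
])

```text
clock: 9.92
eef_pos: [0.44, -0.1956, 0.0566]
tool_rot: [[-0.236, 0.972, 0.0], [0.972, 0.236, 0.0], [0.0, 0.0, -1.0]]
wrist_force: [-0.2, 0.3, -0.5]
opening: 0.0121
```

Request:
arm_command([
  [0.1, -0.4, 0, 0, 0, 0, 1],
  [0.1, -0.4, 0, 0, 0, 0, 1],
  [0.1, -0.4, 0, 0, 0, 0, 1],
])

```text
clock: 10.17
eef_pos: [0.4403, -0.1969, 0.0566]
tool_rot: [[-0.236, 0.972, -0.0], [0.972, 0.236, 0.0], [0.0, -0.0, -1.0]]
wrist_force: [0.0, -1.1, -1.0]
opening: 0.012
```

Request:
arm_command([
  [0.1, -0.4, 0, 0, 0, 0, 1],
  [0.1, -0.4, 0, 0, 0, 0, 1],
  [0.1, -0.4, 0, 0, 0, 0, 1],
])

```text
clock: 10.42
eef_pos: [0.4406, -0.1981, 0.0566]
tool_rot: [[-0.236, 0.972, -0.0], [0.972, 0.236, -0.0], [0.0, -0.0, -1.0]]
wrist_force: [-0.2, -0.1, -1.0]
opening: 0.0117
```

Request:
arm_command([
  [0.1, -0.4, 0, 0, 0, 0, 1],
  [0.1, -0.4, 0, 0, 0, 0, 1],
  [0.1, -0.4, 0, 0, 0, 0, 1],
])

```text
clock: 10.67
eef_pos: [0.4409, -0.1992, 0.0566]
tool_rot: [[-0.236, 0.972, -0.0], [0.972, 0.236, 0.0], [0.0, -0.0, -1.0]]
wrist_force: [0.1, 0.2, -0.9]
opening: 0.012
```

Request:
arm_command([
  [0.1, -0.4, 0, 0, 0, 0, 1],
  [0.1, -0.4, 0, 0, 0, 0, 1],
  [0.1, -0.4, 0, 0, 0, 0, 1],
])

```text
clock: 10.92
eef_pos: [0.4412, -0.2005, 0.0566]
tool_rot: [[-0.236, 0.972, -0.0], [0.972, 0.236, -0.0], [0.0, -0.0, -1.0]]
wrist_force: [0.0, 0.6, -1.0]
opening: 0.0122
```

Request:
arm_command([
  [0.1, -0.4, 0, 0, 0, 0, 1],
  [0.1, -0.4, 0, 0, 0, 0, 1],
  [0.1, -0.4, 0, 0, 0, 0, 1],
])

```text
clock: 11.17
eef_pos: [0.4415, -0.2017, 0.0566]
tool_rot: [[-0.236, 0.972, -0.0], [0.972, 0.236, -0.0], [-0.0, -0.0, -1.0]]
wrist_force: [-0.3, 0.2, -1.6]
opening: 0.0119
```

Request:
arm_command([
  [0.1, -0.4, 0, 0, 0, 0, 1],
  [0.1, -0.4, 0, 0, 0, 0, 1],
  [0.1, -0.4, 0, 0, 0, 0, 1],
])

```text
clock: 11.42
eef_pos: [0.4418, -0.2029, 0.0566]
tool_rot: [[-0.236, 0.972, -0.0], [0.972, 0.236, 0.0], [0.0, -0.0, -1.0]]
wrist_force: [0.1, 0.2, -1.0]
opening: 0.0118
```

Request:
arm_command([
  [0.1, -0.4, 0, 0, 0, 0, 1],
  [0.1, -0.4, 0, 0, 0, 0, 1],
  [0.1, -0.4, 0, 0, 0, 0, 1],
])

```text
clock: 11.67
eef_pos: [0.4419, -0.2037, 0.0565]
tool_rot: [[-0.236, 0.972, -0.001], [0.972, 0.236, 0.001], [0.001, -0.0, -1.0]]
wrist_force: [-1.1, 1.2, -1.2]
opening: 0.0119
```

Request:
arm_command([
  [0.1, -0.4, 0, 0, 0, 0, 1],
  [0, 0, 0, 0, 0, 0, 1],
])

```text
clock: 11.83
eef_pos: [0.4419, -0.2039, 0.0564]
tool_rot: [[-0.236, 0.972, -0.001], [0.972, 0.236, 0.001], [0.001, -0.0, -1.0]]
wrist_force: [0.8, 3.1, -0.7]
opening: 0.0117
```

```bash
python3 st.py
```

```text
t 11.83 e [ 0.4419 -0.2039  0.0564] az 103.68 tilt [ 1.4e-03 -5.0e-04 -1.0e+00] along 87.73 lat(want .2) 0.13 F [ 0.77  3.08 -0.68] Fax 2.81 M [0.37 0.04 0.1 ] op 0.0117
```

Request:
arm_command([
  [0.1, -0.4, 0, 0, 0, 0, 1],
  [0, 0, 0, 0, 0, 0, 1],
])

```text
clock: 12.0
eef_pos: [0.4419, -0.2042, 0.0563]
tool_rot: [[-0.236, 0.972, -0.001], [0.972, 0.236, 0.002], [0.002, -0.001, -1.0]]
wrist_force: [-0.8, 4.3, -1.2]
opening: 0.0118
```

```bash
python3 st.py
```

```text
t 12.0 e [ 0.4419 -0.2042  0.0563] az 103.67 tilt [ 1.8e-03 -7.0e-04 -1.0e+00] along 87.49 lat(want .2) 0.04 F [-0.79  4.26 -1.23] Fax 4.33 M [0.58 0.06 0.04] op 0.0118
```

Request:
arm_command([
  [-0.1, 0.4, 0, 0, 0, 0, 1],
  [-0.05, 0.2, 0, 0, 0, 0, 1],
  [0, 0, 0, 0, 0, 0, 1],
])

```text
clock: 12.25
eef_pos: [0.442, -0.204, 0.0565]
tool_rot: [[-0.236, 0.972, -0.0], [0.972, 0.236, 0.0], [0.0, -0.0, -1.0]]
wrist_force: [-0.9, 3.5, -1.4]
opening: 0.0121
```

```bash
python3 st.py
python3 - <<'E'
from h import *
c=snap('wrist','w6');o=env.get_obs();np.savez('pics/o6.npz',e=o['eef_pos'],R=o['tool_rot'])
cv2.imwrite(f'pics/w6b.png',cv2.resize(cv2.cvtColor(c['img'],cv2.COLOR_RGB2BGR),(800,600),interpolation=cv2.INTER_CUBIC))
E
```

```text
t 12.25 e [ 0.442  -0.204   0.0565] az 103.67 tilt [ 4.e-04 -3.e-04 -1.e+00] along 87.57 lat(want .2) 0.15 F [-0.9   3.51 -1.42] Fax 3.63 M [0.5  0.07 0.04] op 0.0121
```

View pics/w6b.png

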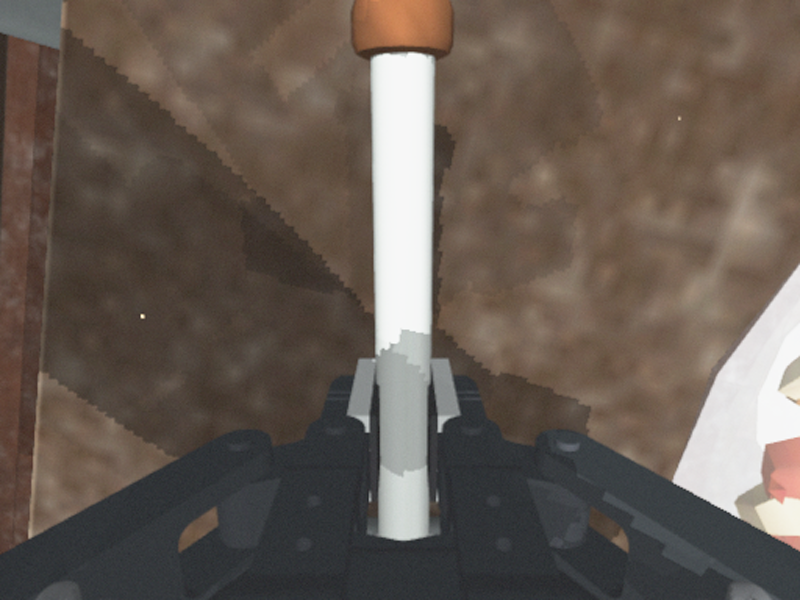

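Request:
arm_command([
  [-0.07, 0.3, 0, 0, 0, 0, 1],
  [0, 0, 0, 0, 0, 0, 1],
  [0, 0, 0, 0, 0, 0, 1],
])

```text
clock: 12.55
eef_pos: [0.442, -0.204, 0.0566]
tool_rot: [[-0.236, 0.972, -0.0], [0.972, 0.236, 0.0], [0.0, -0.0, -1.0]]
wrist_force: [-1.8, 3.8, -0.5]
opening: 0.0121
```

```bash
python3 st.py
```

```text
t 12.55 e [ 0.442  -0.204   0.0566] az 103.67 tilt [ 1.e-04 -1.e-04 -1.e+00] along 87.64 lat(want .2) 0.2 F [-1.78  3.77 -0.52] Fax 4.08 M [ 0.44  0.09 -0.  ] op 0.0121
```

Request:
arm_command([
  [-0.1, 0.4, 0, 0, 0, 0, 1],
  [0, 0, 0, 0, 0, 0, 1],
  [0, 0, 0, 0, 0, 0, 1],
])

```text
clock: 12.8
eef_pos: [0.4421, -0.2038, 0.0567]
tool_rot: [[-0.236, 0.972, 0.0], [0.972, 0.236, -0.0], [-0.001, 0.0, -1.0]]
wrist_force: [-0.8, 1.3, -0.1]
opening: 0.012
```

```bash
python3 st.py
```

```text
t 12.8 e [ 0.4421 -0.2038  0.0567] az 103.67 tilt [-5.e-04  2.e-04 -1.e+00] along 87.82 lat(want .2) 0.3 F [-0.83  1.33 -0.05] Fax 1.49 M [0.37 0.07 0.02] op 0.012
```

Request:
arm_command([
  [0, 0, 0, 0, 0, 0, 0.65],
  [0, 0, 0, 0, 0, 0, 0.55],
  [0, 0, 0, 0, 0, 0, 0.4],
  [0, 0, 0, 0, 0, 0, 0.2],
  [0, 0, 0, 0, 0, 0, 0.1],
  [0, 0, 0, 0, 0, 0, 0.1],
])

```text
clock: 13.3
eef_pos: [0.4422, -0.2038, 0.0568]
tool_rot: [[-0.236, 0.972, 0.0], [0.972, 0.236, -0.001], [-0.001, 0.0, -1.0]]
wrist_force: [-0.3, 1.0, 0.3]
opening: 0.0383
```

```bash
python3 st.py
python3 - <<'E'
from h import *
c=snap('wrist','w7');o=env.get_obs();np.savez('pics/o7.npz',e=o['eef_pos'],R=o['tool_rot'])
cv2.imwrite(f'pics/w7b.png',cv2.resize(cv2.cvtColor(c['img'],cv2.COLOR_RGB2BGR),(800,600),interpolation=cv2.INTER_CUBIC))
for f in 'w6','w7': print(load(f)['img'][25:50,257,:].tolist())
E
```

```text
t 13.3 e [ 0.4422 -0.2038  0.0568] az 103.67 tilt [-6.e-04  3.e-04 -1.e+00] along 87.79 lat(want .2) 0.37 F [-0.26  1.03  0.3 ] Fax 1.07 M [-0.03  0.01 -0.01] op 0.0383
[[196, 127, 84], [193, 126, 86], [188, 124, 84], [168, 110, 72], [118, 79, 59], [79, 56, 43], [82, 57, 42], [74, 54, 40], [125, 119, 115], [191, 195, 191], [214, 220, 218], [243, 244, 244], [247, 247, 247], [247, 247, 247], [247, 247, 247], [247, 247, 247], [247, 247, 247], [247, 247, 247], [247, 247, 247], [247, 247, 247], [247, 247, 247], [247, 247, 247], [247, 247, 247], [247, 247, 247], [247, 247, 247]]
[[201, 133, 88], [198, 129, 87], [197, 128, 85], [194, 127, 84], [187, 123, 82], [156, 102, 70], [82, 60, 48], [79, 56, 39], [77, 54, 42], [147, 138, 133], [242, 243, 242], [247, 247, 247], [247, 247, 247], [247, 247, 247], [247, 247, 247], [247, 247, 247], [247, 247, 247], [247, 247, 247], [247, 247, 247], [247, 247, 247], [247, 247, 247], [247, 247, 247], [247, 247, 247], [247, 247, 247], [247, 247, 247]]
```

View pics/w7b.png

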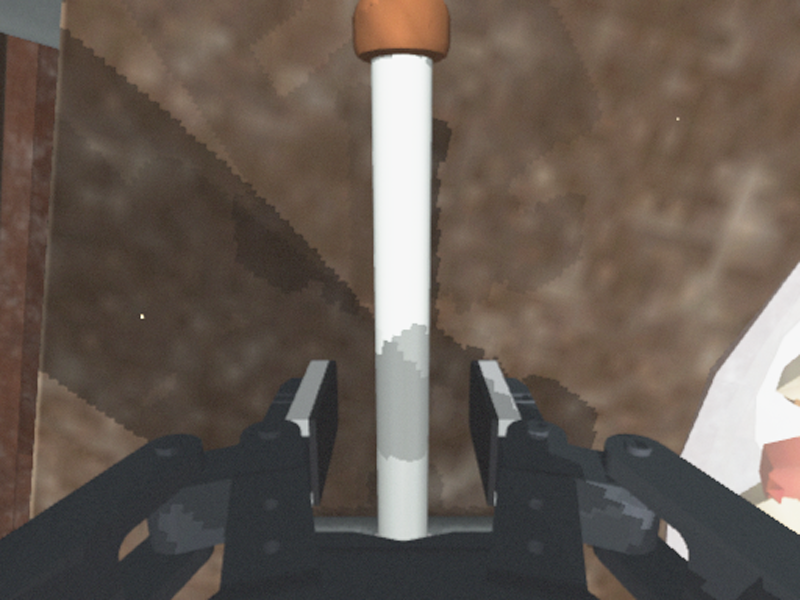

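Request:
arm_command([
  [0, 0, 4, 0, 0, 0, 0],
  [0, 0, 8, 0, 0, 0, 0],
  [0, 0, 16, 0, 0, 0, 0],
  [0, 0, 25, 0, 0, 0, 0],
  [0, 0, 25, 0, 0, 0, 0],
  [0, 0, 25, 0, 0, 0, 0],
  [0, 0, 16, 0, 0, 0, 0],
  [0.6, -12, 6, 0, 0, 0, 0],
  [0.7, -20, 0, 0, 0, 0, 0],
  [0.7, -20, 0, 0, 0, 0, 0],
  [0.7, -20, 0, 0, 0, 0, 0],
  [0.7, -20, 0, 0, 0, 0, 0],
  [0.7, -20, 0, 0, 0, 0, 0],
  [0.7, -20, 0, 0, 0, 0, 0],
  [0.3, -20, 0, 0, 0, 0, 0],
  [0.2, -11, 0, 0, 0, 0, 0],
  [0, 0, 0, 0, 0, 0, 0],
  [0, 0, 0, 0, 0, 0, 0],
])

```text
clock: 14.85
eef_pos: [0.4469, -0.3666, 0.181]
tool_rot: [[-0.235, 0.972, -0.001], [0.972, 0.235, 0.001], [0.001, -0.0, -1.0]]
wrist_force: [0.4, 0.1, -0.2]
opening: 0.0424
```

```bash
python3 st.py
python3 - <<'E'
from h import *
c=snap('wrist','w8');o=env.get_obs();np.savez('pics/o8.npz',e=o['eef_pos'],R=o['tool_rot'])
cv2.imwrite(f'pics/w8b.png',cv2.resize(cv2.cvtColor(c['img'],cv2.COLOR_RGB2BGR),(800,600),interpolation=cv2.INTER_CUBIC))
c=np.load('pics/w8.npz')
print(proj(c,[.4475,-.3668,.147])/.64)
E
```

```text
t 14.85 e [ 0.4469 -0.3666  0.181 ] az 103.61 tilt [ 1.5e-03 -5.0e-04 -1.0e+00] along -71.48 lat(want .2) -34.04 F [ 0.41  0.11 -0.16] Fax 0.01 M [-0.03 -0.01  0.01] op 0.0424
[404.93539329 344.90235615]
```

View pics/w8b.png

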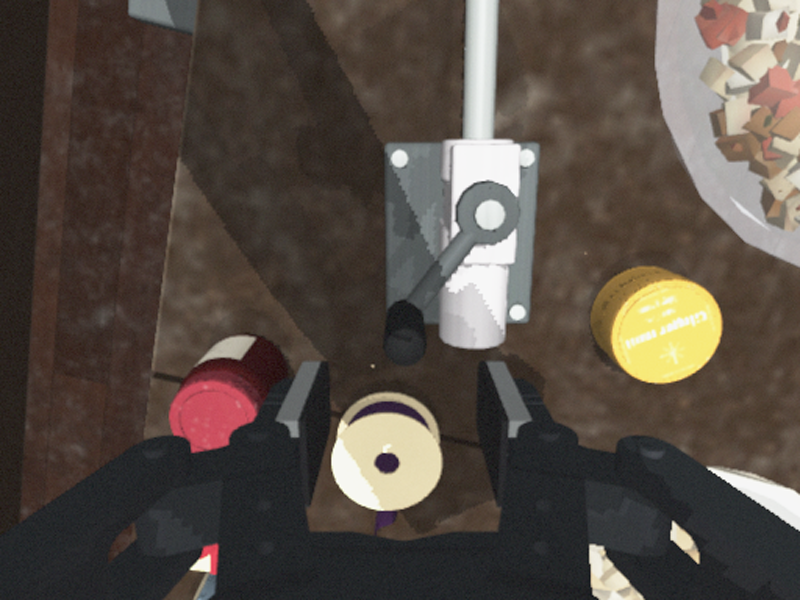

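Request:
arm_command([
  [0.3, 0, -10, 0, 0, 0, 0],
  [0.2, -0.2, -16, 0, 0, 0, 0],
  [0, 0, -16, 0, 0, 0, 0],
  [0, 0, -10, 0, 0, 0, 0],
  [0, 0, -7, 0, 0, 0, 0],
  [0, 0, 0, 0, 0, 0, 0],
])

```text
clock: 15.4
eef_pos: [0.447, -0.3652, 0.1204]
tool_rot: [[-0.237, 0.971, -0.003], [0.971, 0.237, 0.003], [0.004, -0.002, -1.0]]
wrist_force: [0.0, -0.4, 0.2]
opening: 0.0426
```

```bash
python3 st.py
python3 - <<'E'
import numpy as np
P=np.array([.4697,-.3173]);t=np.array([.972,.237])
ph=np.radians(np.arange(-114.5,-33,4)); print(len(ph))
k=P+.055*np.c_[np.cos(ph),np.sin(ph)]
T=(k+.012*t)*1000
print(((T[0]-1000*k[0])).round(1)); print(np.diff(T,axis=0).round(1).tolist()); print(np.degrees(ph[-1]),T[-1])
E
```

```text
t 15.4 e [ 0.447  -0.3652  0.1204] az 103.72 tilt [ 0.0035 -0.0018 -1.    ] along -70.07 lat(want .2) -33.54 F [ 0.   -0.36  0.23] Fax -0.35 M [-0.02  0.01  0.02] op 0.0426
21
[11.7  2.8]
[[3.5, -1.5], [3.6, -1.2], [3.7, -1.0], [3.8, -0.7], [3.8, -0.4], [3.8, -0.2], [3.8, 0.1], [3.8, 0.4], [3.8, 0.6], [3.7, 0.9], [3.7, 1.2], [3.6, 1.4], [3.5, 1.7], [3.3, 1.9], [3.2, 2.1], [3.0, 2.3], [2.9, 2.5], [2.7, 2.7], [2.5, 2.9], [2.3, 3.1]]
-34.5 [ 526.69094037 -345.60834303]
```

Request:
arm_command([
  [4, 0.6, 0, 0, 0, 0, 0],
  [4, 0.6, 0, 0, 0, 0, 0],
  [3.7, 0.6, 0, 0, 0, 0, 0],
  [3.5, -1.5, 0, 0, 0, 0, 0],
  [3.6, -1.2, 0, 0, 0, 0, 0],
  [3.7, -1, 0, 0, 0, 0, 0],
  [3.8, -0.7, 0, 0, 0, 0, 0],
  [3.8, -0.4, 0, 0, 0, 0, 0],
  [3.8, -0.2, 0, 0, 0, 0, 0],
])

```text
clock: 16.15
eef_pos: [0.4819, -0.3722, 0.1236]
tool_rot: [[-0.237, 0.972, 0.0], [0.972, 0.237, -0.005], [-0.005, -0.001, -1.0]]
wrist_force: [-4.2, -5.0, 1.6]
opening: 0.0427
```

```bash
python3 st.py
python3 - <<'E'
from h import *
c=snap('wrist','w9')
cv2.imwrite(f'pics/w9b.png',cv2.resize(cv2.cvtColor(c['img'],cv2.COLOR_RGB2BGR),(800,600),interpolation=cv2.INTER_CUBIC))
E
```

```text
t 16.15 e [ 0.4819 -0.3722  0.1236] az 103.71 tilt [-4.8e-03 -7.0e-04 -1.0e+00] along -85.3 lat(want .2) -1.31 F [-4.18 -5.    1.55] Fax -3.85 M [-0.72  0.62  0.13] op 0.0427
```

View pics/w9b.png

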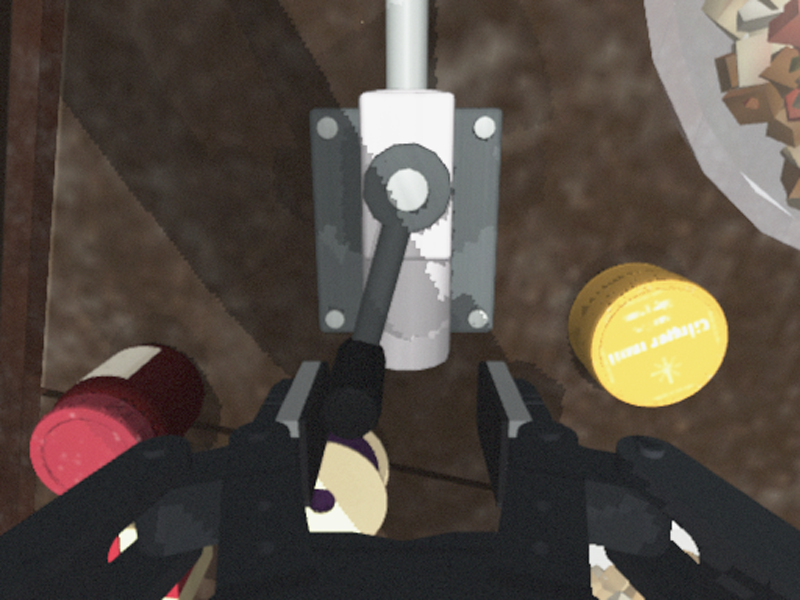

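Request:
arm_command([
  [3.8, 0.1, 0, 0, 0, 0, 0],
  [3.8, 0.4, 0, 0, 0, 0, 0],
  [3.8, 0.6, 0, 0, 0, 0, 0],
  [3.7, 0.9, 0, 0, 0, 0, 0],
  [3.7, 1.2, 0, 0, 0, 0, 0],
  [3.6, 1.4, 0, 0, 0, 0, 0],
  [3.5, 1.7, 0, 0, 0, 0, 0],
  [3.3, 1.9, 0, 0, 0, 0, 0],
  [3.2, 2.1, 0, 0, 0, 0, 0],
  [3, 2.3, 0, 0, 0, 0, 0],
])

```text
clock: 17.03
eef_pos: [0.5174, -0.3569, 0.1224]
tool_rot: [[-0.236, 0.972, -0.0], [0.972, 0.236, 0.0], [0.0, -0.0, -1.0]]
wrist_force: [-2.3, -3.2, 0.4]
opening: 0.0427
```

```bash
python3 st.py
python3 - <<'E'
from h import *
c=snap('wrist','w10')
cv2.imwrite(f'pics/w10b.png',cv2.resize(cv2.cvtColor(c['img'],cv2.COLOR_RGB2BGR),(800,600),interpolation=cv2.INTER_CUBIC))
E
```

```text
t 17.03 e [ 0.5174 -0.3569  0.1224] az 103.68 tilt [ 4.e-04 -1.e-04 -1.e+00] along -78.87 lat(want .2) 36.76 F [-2.26 -3.17  0.39] Fax -2.53 M [-0.51  0.39  0.09] op 0.0427
```

View pics/w10b.png

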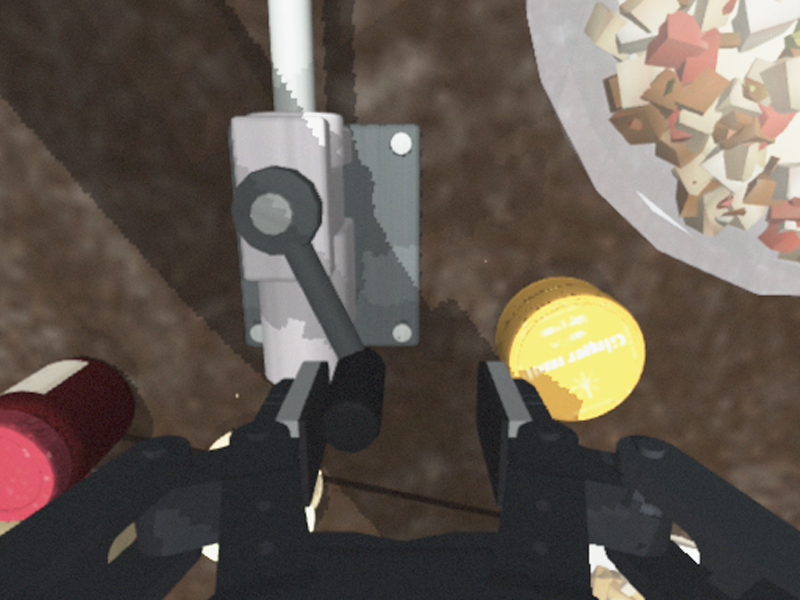

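Request:
arm_command([
  [2.9, 2.5, 0, 0, 0, 0, 0],
  [2.7, 2.7, 0, 0, 0, 0, 0],
  [0, 0, 0, 0, 0, 0, 0],
])

```text
clock: 17.33
eef_pos: [0.5232, -0.3513, 0.1225]
tool_rot: [[-0.237, 0.972, 0.0], [0.972, 0.237, 0.001], [0.001, 0.001, -1.0]]
wrist_force: [-0.9, -1.5, 1.2]
opening: 0.0428
```

```bash
python3 st.py
```

```text
t 17.33 e [ 0.5232 -0.3513  0.1225] az 103.69 tilt [ 8.e-04  5.e-04 -1.e+00] along -74.84 lat(want .2) 43.73 F [-0.94 -1.48  1.18] Fax -1.21 M [-0.18  0.13  0.03] op 0.0428
```

Request:
arm_command([
  [2.5, 2.5, 0, 0, 0, 0, 0],
  [1.5, 1.5, 0, 0, 0, 0, 0],
  [0, 0, 0, 0, 0, 0, 0],
])

```text
clock: 17.58
eef_pos: [0.5269, -0.3476, 0.1225]
tool_rot: [[-0.237, 0.972, 0.0], [0.972, 0.237, 0.0], [0.0, 0.0, -1.0]]
wrist_force: [-1.7, -1.0, 1.2]
opening: 0.0428
```

```bash
python3 st.py
python3 - <<'E'
from h import *
c=snap('wrist','w11')
cv2.imwrite(f'pics/w11b.png',cv2.resize(cv2.cvtColor(c['img'],cv2.COLOR_RGB2BGR),(800,600),interpolation=cv2.INTER_CUBIC))
E
```

```text
t 17.58 e [ 0.5269 -0.3476  0.1225] az 103.69 tilt [ 5.e-04  2.e-04 -1.e+00] along -72.19 lat(want .2) 48.27 F [-1.73 -1.03  1.22] Fax -0.59 M [-0.29  0.24 -0.01] op 0.0428
```

View pics/w11b.png

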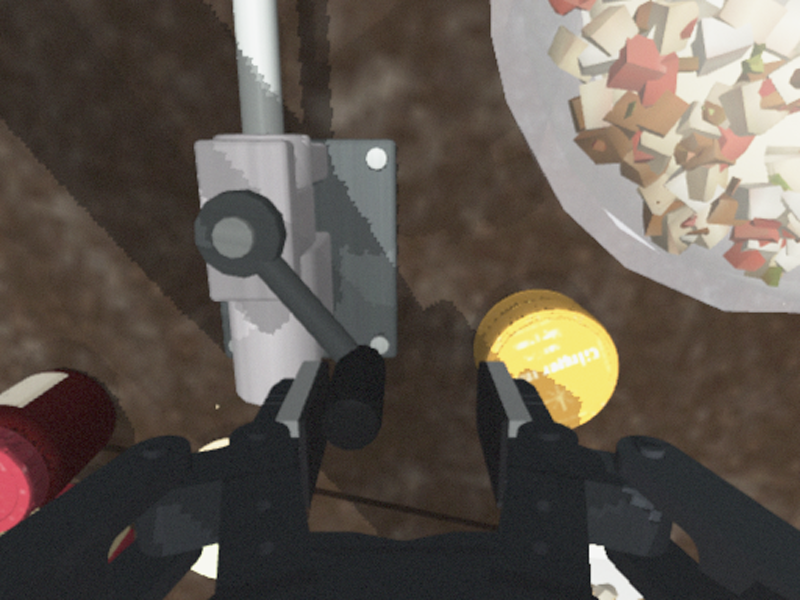

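Request:
arm_command([
  [1, 1.2, 0, 0, 0, 0, 0],
  [1, 1.2, 0, 0, 0, 0, 0],
  [0, 0, 0, 0, 0, 0, 0],
])

```text
clock: 17.88
eef_pos: [0.5275, -0.347, 0.1225]
tool_rot: [[-0.237, 0.971, -0.003], [0.971, 0.237, -0.003], [-0.002, -0.003, -1.0]]
wrist_force: [-5.0, -6.0, -0.9]
opening: 0.0429
```

```bash
python3 st.py
```

```text
t 17.88 e [ 0.5275 -0.347   0.1225] az 103.74 tilt [-0.002  -0.0034 -1.    ] along -71.7 lat(want .2) 49.02 F [-4.98 -6.02 -0.88] Fax -4.65 M [-0.99  0.75  0.13] op 0.0429
```

Request:
arm_command([
  [1.2, 1.2, 0, 0, 0, 0, 0],
  [1, 1, 0, 0, 0, 0, 0],
  [0, 0, 0, 0, 0, 0, 0],
  [0, 0, 0, 0, 0, 0, 0],
])

```text
clock: 18.22
eef_pos: [0.5277, -0.3468, 0.1223]
tool_rot: [[-0.238, 0.971, -0.007], [0.971, 0.238, -0.006], [-0.004, -0.008, -1.0]]
wrist_force: [-10.3, -10.4, -0.4]
opening: 0.0427
```

```bash
python3 st.py
```

```text
t 18.22 e [ 0.5277 -0.3468  0.1223] az 103.78 tilt [-0.0038 -0.0084 -1.    ] along -71.58 lat(want .2) 49.23 F [-10.27 -10.41  -0.41] Fax -7.65 M [-1.66  1.62  0.21] op 0.0427
```

Request:
arm_command([
  [-3, -3, 0, 0, 0, 0, 0],
  [-4, -2, 0, 0, 0, 0, 0],
  [-4, -1, 0, 0, 0, 0, 0],
  [-3, -1, 0, 0, 0, 0, 0],
  [0, 0, 0, 0, 0, 0, 0],
  [0, 0, 10, 0, 0, 0, 0],
  [0, 0, 20, 0, 0, 0, 0],
  [0, 0, 30, 0, 0, 0, 0],
  [0, 0, 25, 0, 0, 0, 0],
  [0, 0, 10, 0, 0, 0, 0],
  [-10, 10, 0, 0, 0, 0, 0],
  [-15, 10, 0, 0, 0, 0, 0],
  [-15, 10, 0, 0, 0, 0, 0],
  [-8, 5, 0, 0, 0, 0, 0],
  [0, 0, 0, 0, 0, 0, 0],
  [0, 0, 0, 0, 0, 0, 0],
])

```text
clock: 19.55
eef_pos: [0.4691, -0.3155, 0.2177]
tool_rot: [[-0.236, 0.972, 0.001], [0.972, 0.236, -0.0], [-0.001, 0.001, -1.0]]
wrist_force: [-0.2, 0.1, 0.6]
opening: 0.0428
```

```bash
python3 st.py
python3 - <<'E'
from h import *
c=snap('wrist','w12');o=env.get_obs();np.savez('pics/o12.npz',e=o['eef_pos'],R=o['tool_rot'])
cv2.imwrite(f'pics/w12b.png',cv2.resize(cv2.cvtColor(c['img'],cv2.COLOR_RGB2BGR),(800,600),interpolation=cv2.INTER_CUBIC))
E
```

```text
t 19.55 e [ 0.4691 -0.3155  0.2177] az 103.67 tilt [-6.e-04  6.e-04 -1.e+00] along -27.11 lat(want .2) -0.24 F [-0.21  0.14  0.62] Fax 0.19 M [-0.02  0.03  0.02] op 0.0428
```

View pics/w12b.png

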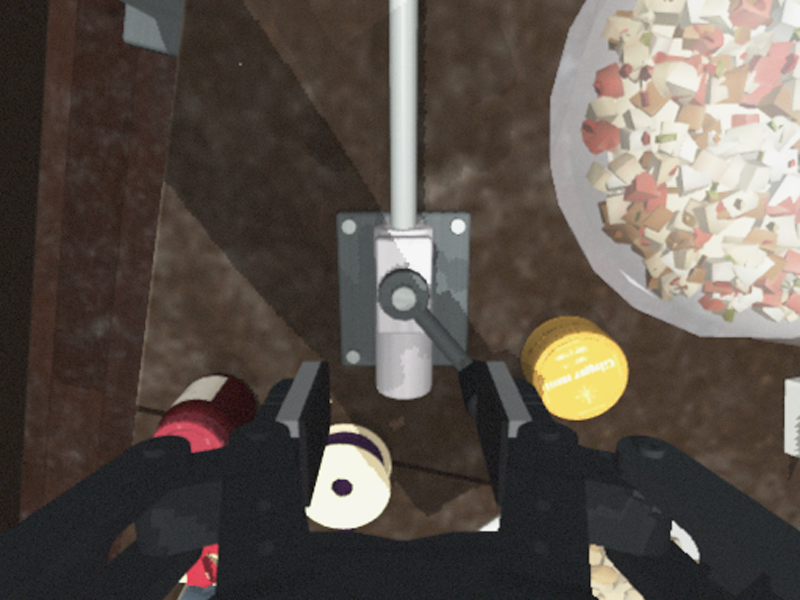

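Request:
arm_command([
  [-3, 12, 0, 0, 0, 0, 0],
  [-6, 25, 0, 0, 0, 0, 0],
  [-6, 25, 0, 0, 0, 0, 0],
  [-6, 25, -10, 0, 0, 0, 0],
  [-6, 25, -25, 0, 0, 0, 0],
  [-3, 12, -25, 0, 0, 0, 0],
  [0, 0, -10, 0, 0, 0, 0],
  [0, 0, 0, 0, 0, 0, 0],
  [0, 0, 0, 0, 0, 0, 0],
])

```text
clock: 20.35
eef_pos: [0.4394, -0.1921, 0.148]
tool_rot: [[-0.236, 0.972, 0.0], [0.972, 0.236, -0.0], [-0.0, 0.0, -1.0]]
wrist_force: [-0.2, -0.6, -0.5]
opening: 0.0426
```

```bash
python3 st.py
python3 - <<'E'
from h import *
c=snap('wrist','w13');o=env.get_obs();np.savez('pics/o13.npz',e=o['eef_pos'],R=o['tool_rot'])
im=cv2.cvtColor(c['img'],cv2.COLOR_RGB2BGR)
cv2.imwrite(f'pics/w13b.png',cv2.resize(im,(800,600),interpolation=cv2.INTER_CUBIC))
s=snap('top','top13'); cv2.imwrite('pics/top13z.png',cv2.resize(cv2.cvtColor(s['img'][170:260,200:360],cv2.COLOR_RGB2BGR),None,fx=5,fy=5,interpolation=cv2.INTER_CUBIC))
E
```

```text
t 20.35 e [ 0.4394 -0.1921  0.148 ] az 103.67 tilt [-3.e-04  0.e+00 -1.e+00] along 99.76 lat(want .2) 0.52 F [-0.17 -0.58 -0.48] Fax -0.53 M [-0.02 -0.02  0.01] op 0.0426
```

View pics/w13b.png

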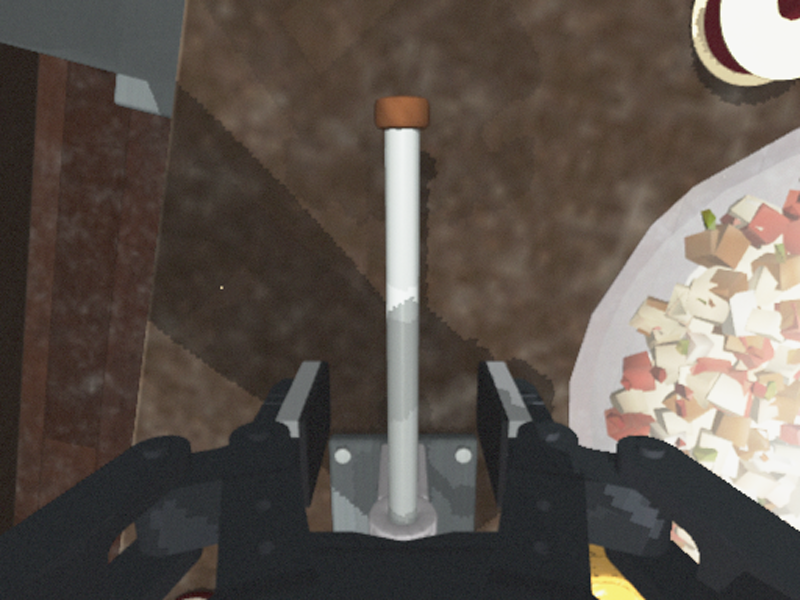

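View pics/top13z.png

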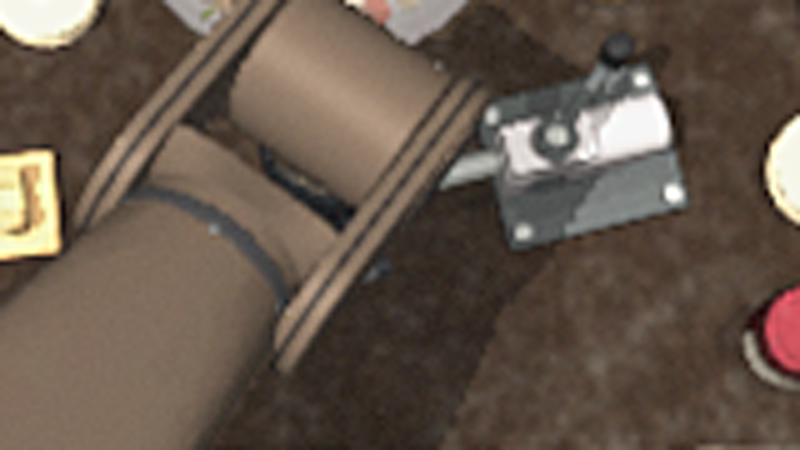

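Run:
```python
from h import *
d=np.array([-.2393,.9710]);m=np.array([.4628,-.2891])
def edge(f,u,lo,hi):
    b=load(f)['img'][lo:hi,u-1:u+2,2].astype(float).mean(1); i=np.argmax(np.diff(b)); 
    w=np.diff(b)[max(0,i-2):i+3]; return lo+max(0,i-2)+.5+(w*np.arange(len(w))).sum()/w.sum(), b.astype(int).tolist()
for f,lo,hi in (('w6',24,45),('w13',66,92)):
    e,b=edge(f,257,lo,hi); q=ray(load(f),257,e,.082); print(f,e,b,((q[:2]-m)@d*1000).round(2))
```

```text
w6 33.50809061488673 [84, 82, 82, 81, 73, 57, 42, 38, 38, 114, 190, 221, 244, 247, 247, 247, 247, 247, 247, 247, 247] 173.81
w13 82.28089887640449 [68, 67, 66, 65, 66, 67, 67, 69, 67, 70, 71, 66, 65, 62, 56, 38, 144, 228, 240, 241, 241, 241, 241, 241, 241, 240] 174.26
```

Run:
```python
from h import *
print(env.hand_in()); print(env.get_obs()['clock'])
```

```text
the job is handed in; nothing more can be done
None
the job is handed in; nothing more can be done
```

The rod is in the clamp, seated against the stop with the lever fully closed, and the job was handed in at about 20.4 s.

- **Feeding:** I took the rod from its rest and fed it about 54 mm into the bore. No side force showed on the way in.
- **Finding the stop:** The axial force then rose at about 6 N per mm, which matches the stop's spring. The highest force I read there was about 4.3 N, and I eased it to about 1.5 N before letting go.
- **Lever:** I pushed the knob round to its hard end. It stopped moving at a wrist force of about 14 N, and the top camera shows the lever on the closed side.

**Last checks:**
- **Rod:** In the wrist picture the rod looks level. Its cap edge is 174.3 mm from the mouth, against 173.8 mm while I was pressing on the stop. The difference is about how far the stop's spring was compressed, so the rod should still be touching the stop to within about 0.3 mm. I did not read the buffer itself.
- **Bystanders:** The reels, tin and jar look undisturbed in the pictures. I did not measure their positions again, and nothing came near them.
- **Gripper:** It was clear of everything, with no force beyond sensor noise.

The top camera's estimate of the rod's line differed by about 1–2 mm from the wrist camera's. I went with the wrist camera, and the clean entry bore that out.

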